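# Load the carousel feeder for the coming days

### The job

Load the carousel feeder for three days. Turn its knob anticlockwise, click by click, and tip the biscuits of the left pan (left as seen from the robot) through the window into the first segment after the closed one, those of the middle pan into the second and those of the right pan into the third (a pan may be empty: that segment stays empty); stand every pan upright on the black rubber mat. Then turn the knob on round until the pawl has caught with the closed segment back under the window, and leave the jar and the beaker alone.

Things in the scene. Friction and masses are not known exactly. Their poses are not given: they have to be found in the camera images.
- feeder: carousel feeder, fixed: white base 280 mm across, origin under its middle, on the vertical axis of the carousel; clear flat cover, radius 142 mm, its top 74 mm up; 60 mm high timer box at the back (x = 143 to 213 mm). The only opening in the cover, the window, is towards -x: a wedge 58 degrees wide from 40 to 132 mm radius, middle at x = -88 mm (97 mm wide there)
- carousel (a joint): turn of the carousel in rad, anticlockwise from above, the only way its ratchet lets it go. Segment k of 5 (72 degrees each) is square under the window at k * 1.257, segment 0 again at 6.283; counts on past that. The pawl drops behind the tooth 0.03 to 0.05 past these; then it stays where left (0.1 Nm stiff), can be turned back only to the tooth, and is not stopped from turning on
- pawl (a joint): angle in rad of the sprung steel pawl (50 mm, on the cover beside the steel ratchet wheel, away from the window): 0.01 at the root behind a tooth, rising evenly to 0.14 as the next tooth passes under it, then falling back with a click
- knob_grip (a point): on the axis of the carousel, 118 mm above the bench, the height at which to grip its knob: black, round, fluted, 45 mm in diameter, from 97 to 130 mm above the bench; it turns one to one with the carousel. Ratchet wheel (77 mm across) and pawl lie below it, 79 to 87 mm up
- mat: ribbed black rubber mat, fixed on the bench left or right of the feeder, 210 mm (x) by 280 mm (y), 4 mm thick. Origin: under its middle. Room for three pans side by side, 88 mm apart in y, spouts to +x. A steel tray of the same size lies on the feeder's other side; the filled pans start on that
- wall1 (a point): point on the axis of the carousel at pocket floor height (18 mm up); x runs outwards along the 3 mm divider wall between segments 1 and 0, z is up. Segment 1 is on its clockwise side (y < 0). Segment 1 is an open pocket, 36 to 127 mm radius, walls to 66 mm above the bench. Segment 0 is closed: solid, with a flat white top
- wall2 (a point): point on the axis of the carousel at pocket floor height (18 mm up); x runs outwards along the 3 mm divider wall between segments 2 and 1, z is up. Segment 2 is on its clockwise side (y < 0). Segment 2 is an open pocket, 36 to 127 mm radius, walls to 66 mm above the bench
- wall3 (a point): point on the axis of the carousel at pocket floor height (18 mm up); x runs outwards along the 3 mm divider wall between segments 3 and 2, z is up. Segment 3 is on its clockwise side (y < 0). Segment 3 is an open pocket, 36 to 127 mm radius, walls to 66 mm above the bench
- wall4 (a point): point on the axis of the carousel at pocket floor height (18 mm up); x runs outwards along the 3 mm divider wall between segments 4 and 3, z is up. Segment 4 is on its clockwise side (y < 0). Segment 4 is an open pocket, 36 to 127 mm radius, walls to 66 mm above the bench
- panA: steel pan, the left (+y) one of three. Origin: under the middle of its flat floor (56 mm in x, 60 mm in y). 44 mm high, 130 g. Front wall slopes out at 45 degrees to the pouring lip (x = 72, z = 44 mm). Bar handle to -x (x = -28 to -110, 14 mm wide, 9 mm thick, middle at z = 36); grip it at x = -68. The biscuits (friction 0.6) slide out when it is tipped forwards 80 to 100 degrees
- biscuitA1: brown pressed feed biscuit, 28 mm (x) by 20 mm (y) by 16 mm (z), 11 g, in pan A at the start; may be absent. Origin: middle of its underside
- biscuitA2: brown pressed feed biscuit, 28 mm (x) by 20 mm (y) by 16 mm (z), 11 g, in pan A at the start; may be absent. Origin: middle of its underside
- biscuitA3: brown pressed feed biscuit, 28 mm (x) by 20 mm (y) by 16 mm (z), 11 g, in pan A at the start; may be absent. Origin: middle of its underside
- panB: steel pan, the middle one of three. Origin: under the middle of its flat floor (56 mm in x, 60 mm in y). 44 mm high, 130 g. Front wall slopes out at 45 degrees to the pouring lip (x = 72, z = 44 mm). Bar handle to -x (x = -28 to -110, 14 mm wide, 9 mm thick, middle at z = 36); grip it at x = -68. The biscuits (friction 0.6) slide out when it is tipped forwards 80 to 100 degrees
- biscuitB1: brown pressed feed biscuit, 28 mm (x) by 20 mm (y) by 16 mm (z), 11 g, in pan B at the start; may be absent. Origin: middle of its underside
- biscuitB2: brown pressed feed biscuit, 28 mm (x) by 20 mm (y) by 16 mm (z), 11 g, in pan B at the start; may be absent. Origin: middle of its underside
- biscuitB3: brown pressed feed biscuit, 28 mm (x) by 20 mm (y) by 16 mm (z), 11 g, in pan B at the start; may be absent. Origin: middle of its underside
- panC: steel pan, the right (-y) one of three. Origin: under the middle of its flat floor (56 mm in x, 60 mm in y). 44 mm high, 130 g. Front wall slopes out at 45 degrees to the pouring lip (x = 72, z = 44 mm). Bar handle to -x (x = -28 to -110, 14 mm wide, 9 mm thick, middle at z = 36); grip it at x = -68. The biscuits (friction 0.6) slide out when it is tipped forwards 80 to 100 degrees
- biscuitC1: brown pressed feed biscuit, 28 mm (x) by 20 mm (y) by 16 mm (z), 11 g, in pan C at the start; may be absent. Origin: middle of its underside
- biscuitC2: brown pressed feed biscuit, 28 mm (x) by 20 mm (y) by 16 mm (z), 11 g, in pan C at the start; may be absent. Origin: middle of its underside
- biscuitC3: brown pressed feed biscuit, 28 mm (x) by 20 mm (y) by 16 mm (z), 11 g, in pan C at the start; may be absent. Origin: middle of its underside
- jar: bystander: closed clear jar, 68 mm across, 105 mm high; origin under its middle
- beaker: bystander: glass beaker, 64 mm across, 85 mm high; origin under its middle

How it is judged:
On the way, in this order (a step that is already met when the one before it is completed fails the run):
1. the knob has been turned on so that the pawl has caught with an open segment under the window ((value of joint carousel between 1.217 and 1.457 rad or value of joint carousel between 2.473 and 2.713 rad or value of joint carousel between 3.73 and 3.97 rad or value of joint carousel between 4.987 and 5.227 rad) and value of joint pawl below 0.06 rad), for 0.2 s.
2. the biscuits of the left, middle and right pan lie in the first, second and third segment (y of each of biscuitA1, biscuitA2, biscuitA3 in the frame of wall1 below 0 m and y of each of biscuitA1, biscuitA2, biscuitA3 in the frame of wall2 above 0 m and horizontal distance between each of biscuitA1, biscuitA2, biscuitA3, biscuitB1, biscuitB2, biscuitB3, biscuitC1, biscuitC2, biscuitC3 and knob_grip below 0.13 m and height (world z) of biscuitA1 between 0.013 and 0.066 m and height (world z) of biscuitA2 between 0.013 and 0.066 m and height (world z) of biscuitA3 between 0.013 and 0.066 m and y of each of biscuitB1, biscuitB2, biscuitB3 in the frame of wall2 below 0 m and y of each of biscuitB1, biscuitB2, biscuitB3 in the frame of wall3 above 0 m and height (world z) of biscuitB1 between 0.013 and 0.066 m and height (world z) of biscuitB2 between 0.013 and 0.066 m and height (world z) of biscuitB3 between 0.013 and 0.066 m and y of each of biscuitC1, biscuitC2, biscuitC3 in the frame of wall3 below 0 m and y of each of biscuitC1, biscuitC2, biscuitC3 in the frame of wall4 above 0 m and height (world z) of biscuitC1 between 0.013 and 0.066 m and height (world z) of biscuitC2 between 0.013 and 0.066 m and height (world z) of biscuitC3 between 0.013 and 0.066 m), for 0.3 s.
3. the carousel has been turned on to home: closed segment under the window, pawl caught ((value of joint carousel between 6.243 and 6.483 rad or value of joint carousel between 12.526 and 12.766 rad) and value of joint pawl below 0.06 rad), for 0.2 s.
At the end, for the whole second after the job is handed in: Biscuits of pans A, B, C down in segments 1, 2, 3; closed segment under the window (carousel 6.283 rad or a turn more, -0.04 to +0.20) with the pawl in (below 0.06); every pan upright (7 degrees) and still on the mat, origin within 95 mm (x) and 130 mm (y) of its middle (all of step 2 and all of step 3 and x of panA in the frame of mat between -0.095 and 0.095 m and y of panA in the frame of mat between -0.13 and 0.13 m and z of panA in the frame of mat between 0.001 and 0.01 m and angle between each of panA, panB, panC's own z axis and vertical below 0.12 rad and linear speed of each of panA, panB, panC below 0.03 m/s and x of panB in the frame of mat between -0.095 and 0.095 m and y of panB in the frame of mat between -0.13 and 0.13 m and z of panB in the frame of mat between 0.001 and 0.01 m and x of panC in the frame of mat between -0.095 and 0.095 m and y of panC in the frame of mat between -0.13 and 0.13 m and z of panC in the frame of mat between 0.001 and 0.01 m and velocity of joint carousel between -0.05 and 0.05 rad/s); the robot touches nothing.
It fails at once if the jar or the beaker is pushed more than 30 mm from its place or knocked over (distance of any of jar, beaker from where it was at the start of the episode above 0.03 m or angle between any of jar, beaker's own z axis and vertical above 0.5 rad).
Of biscuitA1, biscuitA2, biscuitA3, biscuitB1, biscuitB2, biscuitB3, biscuitC1, biscuitC2, biscuitC3 only 3 to 8 are there at a start; the rules pass over those that are not, and their reading is None.
At some moment in a run one of panA, panB, panC may be knocked a few centimetres aside while the robot is not near it.
Once in a run the grip may slacken for a moment while it holds something.
It also fails if it takes over 210 s, if anything falls off the work surface, if the arm or the gripper's body presses on something with over 40 N, if the wrist force passes 120 N, or if a joint passes its speed limit or range.

### The arm

A 7-joint arm with a two-finger parallel gripper is mounted at the origin on the work surface. World frame = base frame: x ahead of the robot, y to its left, z up, the work surface at z = 0. Lengths are in m, angles in rad, forces in N, time in s.
With the tool pointing down it reaches from about 0.35 to 0.9 m from the base axis. Payload 7.2 kg.
Tool frame: the origin (TCP) lies on the mounting face of the last link; the fingertips stand 173 mm ahead of it and the grasp point (between the pads) lies env.grasp_offset ahead of it (env.grasp_offset is the distance from the TCP to the grasp point, in m); z points along the fingers, y is the line along which they close (so a half turn about z gives the same grasp; the last joint's range is limited). The gripper opens to 85 mm and grips with 20 to 120 N. Pads are 22 mm wide; open, the fingers measure 114 mm over their backs; the gripper's body (76 mm by 85 mm) begins 54 mm behind the grasp point. The pads swing forward as they close: fully open they stand 13 mm farther back than shut.
Start: joints at [-1.392, 0.411, -0.013, 1.596, 0.006, 1.134, -0.082], TCP at [0.153, 0.606, 0.405] pointing down, gripper open.
Joint ranges: [-2.95, 2.95], [-0.29, 1.99], [-1.47, 1.44], [0.14, 2.54], [-1.03, 4.17], [0.13, 1.85], [-2.86, 2.86]. Speed limits (rad/s): [2.39, 2.39, 3.01, 3.01, 3.14, 3.14, 3.14].

### API

Orientations are given as a 3x3 rotation matrix whose columns are the frame's x, y, z axes.
In Python, from workcell import env gives the robot as it stands.
- The arm moves only by the shell command python3 nudge.py 'ROWS' [OPENING] [FORCE]. ROWS is rows parted by semicolons, their numbers by spaces, 1 to 12 of them, each of 6 numbers: dx, dy, dz in m, then a rotation vector rx, ry, rz in rad; each row is the pose to reach, as a shift and turn from the pose commanded when the command began, along the tool's axes at that moment; what a row does not reach only later rows make up. A row lasts 1/12 s, in which the tool goes at most 0.0417 m and 0.125 rad, less where a joint would pass 70% of its speed; a pose out of reach is approached as far as the arm can. OPENING is the opening from 0.0 (shut) to 1.0 (fully open), set as the command begins (- or left out keeps the last). The fingers move at their own pace and stop on an object; FORCE is the grip in N (left out, the last holds). Time passes only in rows, so rows that do not move let the fingers close. It prints the time, the measured TCP pose, the force, the opening and the grip force at its end.
- env.get_obs(): the state, without advancing time (a new reading comes with each control period).
- env.read_camera(name): name is "scene" or "top" or "wrist"; returns the picture (420x560x3 uint8, blue, green, red); there is no depth.
- env.get_calibration(name): a dict with "mtx" (3x3 intrinsics, pixels), "extrinsics" (4x4, takes a point from camera to world coordinates). Camera axes: x right, y down, z forward; pixel columns grow to the right and rows downward; lengths in m; the calibration is good to about 2 mm. A picture is of the moment at which its call begins: read the wrist's pose just before it. get_calibration takes no time and is no camera call; for the wrist camera it gives the pose at the moment of the call.
- env.close_job(): hands the job in; it is judged then, once.
The state is a dict: "clock": time; "qpos": joint angles; "qd": joint speeds; "joint_torque": joint torques, N m; "tool_pos": TCP position; "orientation": TCP orientation; "contact_force": force on the tool from outside, world axes, zero at the start; "wrist_torque": the same for the moment, N m; "opening": opening from 0.0 (shut) to 1.0 (fully open); "gripper_force": force on a finger pad.
Only numpy, scipy, OpenCV 4.12 (cv2) and the standard library are available. Lean on these libraries where they do the work, as an engineer would, in place of code of your own. Each camera call takes 0.05 s, during which the arm holds its last target. There are 200 camera calls.

## Working session

There is one attempt and no reset: what is moved stays moved. The work goes in short steps, Python scripts to look and compute and a shell command to move; the robot and the scene stay as the last step left them, time stands still between calls to the robot, and variables do not carry over. Pictures are saved under pics/ and viewed, at most 14 in all, crops included, and the job is handed in when it is done.

```bash
ls; mkdir -p pics
python3 - <<'E'
from workcell import env
import cv2,numpy as np
np.set_printoptions(precision=4,suppress=True)
o=env.get_obs();print(o,env.grasp_offset)
for n in("scene","top","wrist"):
    c=env.get_calibration(n);print(n,c["mtx"],c["extrinsics"])
    cv2.imwrite(f"pics/{n}0.png",env.read_camera(n))
E
```

```text
nudge.py
pics
workcell.py
{'clock': 0.0, 'qpos': array([-1.3922,  0.4119, -0.0127,  1.5971,  0.0056,  1.1343, -0.0822]), 'qd': array([-0.0027,  0.0018, -0.0018,  0.0018, -0.0001, -0.0016, -0.0011]), 'joint_torque': array([  0.0005, -60.0622,   0.6821, -29.941 ,   0.0137,   0.0106,
        -0.    ]), 'tool_pos': array([0.1526, 0.6058, 0.4038]), 'orientation': array([[-0.9697,  0.2443, -0.0003],
       [ 0.2443,  0.9697, -0.0016],
       [-0.0001, -0.0016, -1.    ]]), 'contact_force': array([-0.0183, -0.2288,  0.1593]), 'wrist_torque': array([0.001 , 0.0316, 0.013 ]), 'gripper_force': 0.0, 'opening': 0.9986910697210406} 0.1547
scene [[458.5461   0.     280.1833]
 [  0.     458.5461 215.4517]
 [  0.       0.       1.    ]] [[-0.5358  0.5151 -0.6691  1.3835]
 [ 0.8443  0.3339 -0.4191  0.5093]
 [ 0.0076 -0.7894 -0.6138  0.807 ]
 [ 0.      0.      0.      1.    ]]
top [[411.0318   0.     282.4421]
 [  0.     411.0318 209.485 ]
 [  0.       0.       1.    ]] [[-0.0077 -0.9922  0.1246  0.5026]
 [-0.9999  0.0089  0.009   0.02  ]
 [-0.0101 -0.1246 -0.9922  1.0452]
 [ 0.      0.      0.      1.    ]]
wrist [[349.7458   0.     278.6809]
 [  0.     349.7458 211.1901]
 [  0.       0.       1.    ]] [[ 0.2446  0.9281  0.2808  0.082 ]
 [ 0.9696 -0.2339 -0.0717  0.6246]
 [-0.0009  0.2899 -0.9571  0.3729]
 [ 0.      0.      0.      1.    ]]
```
View pics/top0.png

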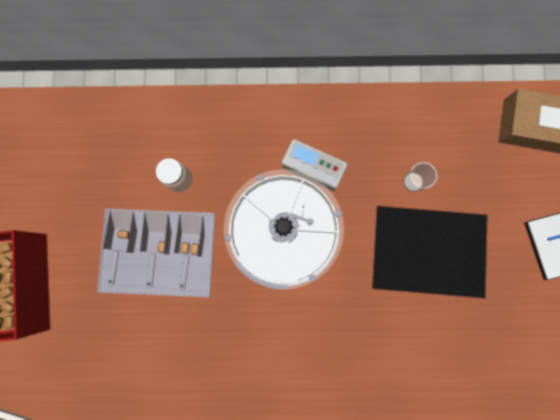

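View pics/scene0.png

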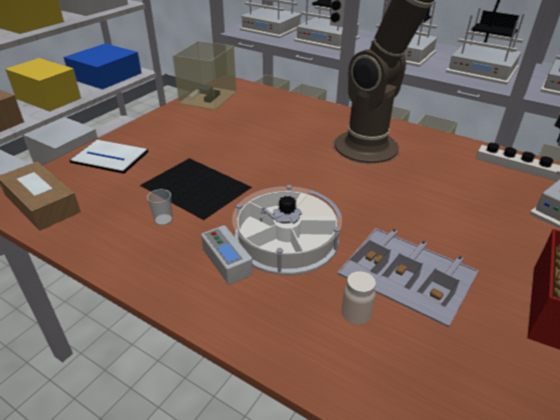

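The top view shows the tray with three pans on the left (u 100–215, v 210–297). The feeder is centred at about (284,228) with its box at the upper right (315,163), so its yaw is about -27°. The mat is on the right (375–487, 208–297), the jar is at (170,172) and the beaker at (420,178). I'll enlarge both.

Create h.py:
```python
from workcell import env
import cv2,numpy as np
from scipy.spatial.transform import Rotation as R
np.set_printoptions(precision=4,suppress=True)
def ray(n,uv,E=None):
    c=env.get_calibration(n);E=c["extrinsics"] if E is None else E
    d=E[:3,:3]@np.linalg.inv(c["mtx"])@[uv[0],uv[1],1];return E[:3,3],d/np.linalg.norm(d)
def onz(n,uv,z,E=None):
    o,d=ray(n,uv,E);return o+d*(z-o[2])/d[2]
def tri(*rs):
    A=sum(np.eye(3)-np.outer(d,d) for o,d in rs);b=sum((np.eye(3)-np.outer(d,d))@o for o,d in rs)
    p=np.linalg.solve(A,b);return p,[np.linalg.norm((np.eye(3)-np.outer(d,d))@(p-o)) for o,d in rs]
def proj(n,p,E=None):
    c=env.get_calibration(n);E=c["extrinsics"] if E is None else E
    q=c["mtx"]@(E[:3,:3].T@(np.array(p)-E[:3,3]));return q[:2]/q[2]
def tool():
    o=env.get_obs();return np.array(o["tool_pos"]),np.array(o["orientation"])
def totarget(g,Rt):
    """shift & rotvec in tool axes to bring grasp point to g with orientation Rt"""
    p,Rn=tool();t=np.array(g)-Rt[:,2]*env.grasp_offset
    return Rn.T@(t-p),R.from_matrix(Rn.T@Rt).as_rotvec()
def crop(img,u0,v0,w,h,s):return cv2.resize(img[v0:v0+h,u0:u0+w],None,fx=s,fy=s,interpolation=cv2.INTER_CUBIC)
```

Run:
```python
from h import *
t=cv2.imread("pics/top0.png");s=cv2.imread("pics/scene0.png")
a=crop(t,95,135,265,165,3);cv2.imwrite("pics/c1.png",a)
b=crop(s,220,180,266,160,3);cv2.imwrite("pics/c2.png",b)
```

```text
(no output)
```

View pics/c1.png

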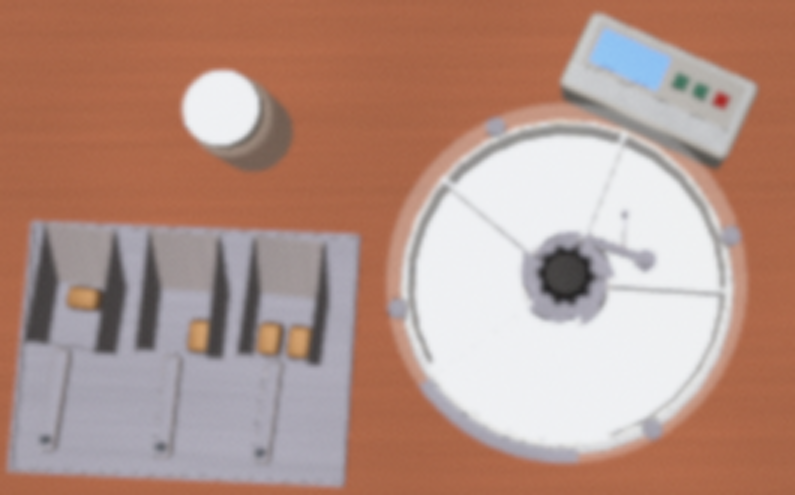

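View pics/c2.png

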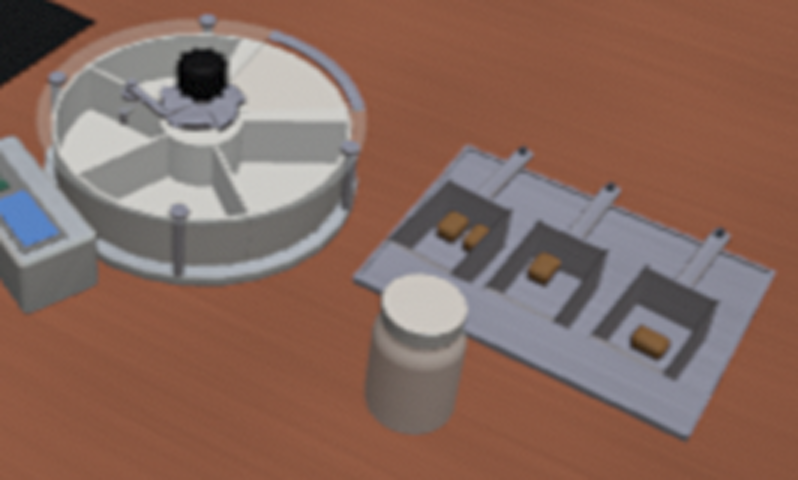

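Crops: A holds 1 biscuit, B holds 1 and C holds 2. In the top crop (x3) the knob is at (566,274) and the handle-end dots are at (45,440), (161,447) and (261,453). In the scene crop the knob top is at about (203,60) and the dots at (720,233), (611,187) and (522,152). The window's steel lip runs from (422,383) to (580,458).

Run:
```python
from h import *
T=lambda u,v:(95+(u+.5)/3-.5,135+(v+.5)/3-.5)
S=lambda u,v:(220+(u+.5)/3-.5,180+(v+.5)/3-.5)
P=lambda n,a,b:print(n,*tri(ray("top",T(*a)),ray("scene",S(*b))))
P("knob",(566,274),(203,60))
P("hA",(45,440),(720,233));P("hB",(161,447),(611,187));P("hC",(261,453),(522,152))
# pan rear corners near handle root: A handle root
for n,r in (("A",(66,350)),("B",(177,356)),("C",(277,363))): print("root",n,onz("top",T(*r),.044))
for n,r in (("A",(47,228),),("A2",(113,232)),("B",(150,232)),("B2",(222,236)),("C",(253,237)),("C2",(325,240))): print("lip",n,onz("top",T(*r),.048))
for r in ((30,221),(358,234),(8,470),(343,485)): print("tray",onz("top",T(*r),.003))
for r in ((597,13),(755,88),(563,85),(722,152)): print("box",onz("top",T(*r),.06))
for r in ((422,383),(580,458)): print("lip",onz("top",T(*r),.074))
for r in ((565,280),): print("cover ctr",onz("top",T(*r),.074))
for r in ((495,126),(397,308),(653,429),(730,237)): print("studs",onz("top",T(*r),.078))
for r in ((375,207),(487,209),(373,292),(485,297)): print("mat",onz("top",r,.004))
print("jar",onz("top",T(221,108),.105))
print("beaker",onz("top",(425,175),.085),onz("top",(413,182),.0))
```

```text
knob [0.5803 0.0268 0.1292] [np.float64(0.00020466877219236493), np.float64(0.00020466877219246408)]
hA [0.4578 0.4452 0.0473] [np.float64(0.000622631798624057), np.float64(0.000622631798624251)]
hB [0.4514 0.3521 0.0476] [np.float64(0.00016262526545200959), np.float64(0.0001626252654520559)]
hC [0.4462 0.2719 0.046 ] [np.float64(0.000536003910935709), np.float64(0.0005360039109356873)]
root A [0.5293 0.4334 0.044 ]
root B [0.5238 0.3429 0.044 ]
root C [0.5175 0.2616 0.044 ]
lip A [0.6287 0.4516 0.048 ]
lip A2 [0.6249 0.3972 0.048 ]
lip B [0.6247 0.3669 0.048 ]
lip B2 [0.6208 0.3078 0.048 ]
lip C [0.6198 0.2824 0.048 ]
lip C2 [0.6168 0.2235 0.048 ]
tray [0.6406 0.4859 0.003 ]
tray [0.6269 0.2046 0.003 ]
tray [0.4311 0.4946 0.003 ]
tray [0.4168 0.2143 0.003 ]
box [ 0.8014 -0.0001  0.06  ]
box [ 0.737  -0.1282  0.06  ]
box [0.7411 0.0283 0.06  ]
box [ 0.6843 -0.1001  0.06  ]
lip [0.5006 0.1403 0.074 ]
lip [0.442  0.0173 0.074 ]
cover ctr [0.5804 0.0278 0.074 ]
studs [0.7038 0.0828 0.078 ]
studs [0.5591 0.1598 0.078 ]
studs [ 0.4639 -0.0394  0.078 ]
studs [ 0.6129 -0.1026  0.078 ]
mat [ 0.6376 -0.2066  0.004 ]
mat [ 0.6299 -0.4903  0.004 ]
mat [ 0.4247 -0.194   0.004 ]
mat [ 0.4106 -0.4701  0.004 ]
jar [0.7146 0.2948 0.105 ]
beaker [ 0.7026 -0.3099  0.085 ] [ 0.7022 -0.3074  0.    ]
```

```bash
R='-0.556 -0.457 0 0 0 1.31'; python3 nudge.py '-0.04 -0.03 0 0 0 0.12; -0.3 -0.25 0 0 0 0.7; -0.3 -0.25 0 0 0 0.7; -0.3 -0.25 0 0 0 0.7; -0.3 -0.25 0 0 0 0.7; -0.3 -0.25 0 0 0 0.7; -0.556 -0.457 0 0 0 1.31; -0.556 -0.457 0 0 0 1.31; -0.556 -0.457 0 0 0 1.31; -0.556 -0.457 0 0 0 1.31; -0.556 -0.457 0 0 0 1.31; -0.556 -0.457 0 0 0 1.31' 1.0
cat >> h.py <<'E'
def log():
    import json
    o=env.get_obs();json.dump([list(map(float,o["qpos"])),list(map(float,o["tool_pos"])),np.array(o["orientation"]).tolist()],open("log.jsonl","a"));open("log.jsonl","a").write("\n")
E
python3 - <<'E'
from h import *
log();o=env.get_obs();print(o["qpos"],o["tool_pos"],o["orientation"],o["clock"])
print(totarget([.5803,.027,.25],o["orientation"]))
E
```

```text
clock: 1.15
tool_pos: [0.45, 0.2017, 0.4048]
orientation: [[-0.007, 1.0, 0.0], [1.0, 0.007, 0.0], [0.0, 0.0, -1.0]]
contact_force: [0.6, -0.5, -0.1]
opening: 1.001
gripper_force: 0.0
[-0.905   0.1869  0.4465  1.9316 -0.0933  1.0426 -0.411 ] [0.45   0.2017 0.4048] [[-0.0071  1.      0.0002]
 [ 1.      0.0071  0.0004]
 [ 0.0004  0.0002 -1.    ]] 1.15
(array([-0.1757,  0.129 ,  0.0001]), array([0., 0., 0.]))
```

```bash
python3 nudge.py '-0.09 0.065 0 0 0 0; -0.09 0.065 0 0 0 0; -0.1757 0.129 0 0 0 0; -0.1757 0.129 0 0 0 0; -0.1757 0.129 0 0 0 0; -0.1757 0.129 0 0 0 0; -0.1757 0.129 0.06 0 0 0; -0.1757 0.129 0.1 0 0 0' | head -2
python3 - <<'E'
from h import *
log();p,Rn=tool();cv2.imwrite("pics/w1.png",env.read_camera("wrist"))
print(p,Rn,env.get_obs()["qpos"]);
c=env.get_calibration("wrist")["extrinsics"];print(c)
print(proj("wrist",[.5803,.0268,.13]),totarget([.5803,.027,.118],Rn))
E
```

```text
clock: 1.82
tool_pos: [0.5821, 0.0282, 0.3222]
[0.5821 0.0282 0.3222] [[-0.0114  0.9999  0.0056]
 [ 0.9999  0.0114  0.0005]
 [ 0.0005  0.0056 -1.    ]] [-0.5104  0.4639  0.5041  1.8314 -0.2723  0.9246  0.1299]
[[ 0.9999  0.0149 -0.0041  0.578 ]
 [ 0.0131 -0.9568 -0.2906  0.104 ]
 [-0.0082  0.2905 -0.9568  0.2815]
 [ 0.      0.      0.      1.    ]]
[284.0282 273.6884] (array([-0.0027,  0.0014,  0.0399]), array([-0.0145,  0.0022,  0.0021]))
```

View pics/w1.png

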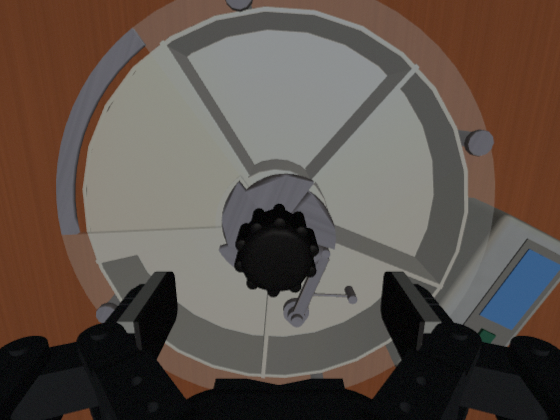

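The knob's top face is centred near (277,258), and the closed white segment sits at the left, under the window. The arm was still moving when this picture was taken, so I'll let it settle and measure again.

```bash
python3 nudge.py '0 0 0 0 0 0; 0 0 0 0 0 0; 0 0 0 0 0 0;0 0 0 0 0 0' | head -2
python3 - <<'E'
from h import *
log();p,Rn=tool();im=env.read_camera("wrist")
print(p,Rn[:,2])
print(proj("wrist",[.5803,.0268,.13]))
cv2.imwrite("pics/w2.png",crop(im,200,170,160,150,4))
E
```

```text
clock: 2.2
tool_pos: [0.5816, 0.03, 0.3239]
[0.5816 0.03   0.3239] [ 0.0038  0.0009 -1.    ]
[273.1415 265.0716]
```

View pics/w2.png

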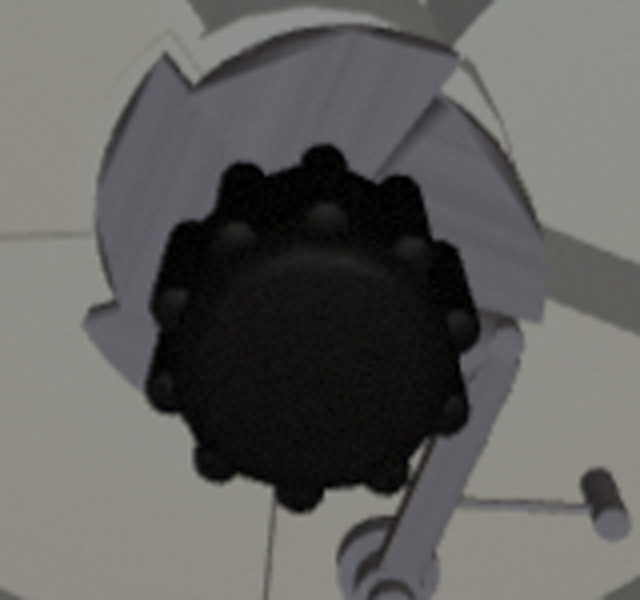

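The knob top is at (278,260.5) against a predicted (273,265), about 3 mm off, so I'll use (0.5815, 0.028).

Run:
```python
from h import *
a=np.radians(91);x=np.array([np.cos(a),np.sin(a),0]);z=np.array([0,0,-1.]);Rt=np.c_[x,np.cross(z,x),z]
print(totarget([.5815,.028,.118],Rt))
```

```text
(array([-0.002 , -0.0002,  0.051 ]), array([ 0.0036, -0.0009, -0.003 ]))
```

```bash
python3 nudge.py '-0.002 0 0.03 0.0036 0 0; -0.002 0 0.051 0.0036 0 0; -0.002 0 0.051 0.0036 0 0; -0.002 0 0.051 0.0036 0 0' 
python3 nudge.py '0 0 0 0 0 0; 0 0 0 0 0 0; 0 0 0 0 0 0;0 0 0 0 0 0; 0 0 0 0 0 0; 0 0 0 0 0 0; 0 0 0 0 0 0; 0 0 0 0 0 0' 0.0 60
python3 nudge.py '0 0 0 0 0 -0.12; 0 0 0 0 0 -0.24; 0 0 0 0 0 -0.36; 0 0 0 0 0 -0.48; 0 0 0 0 0 -0.6; 0 0 0 0 0 -0.72; 0 0 0 0 0 -0.84; 0 0 0 0 0 -0.96; 0 0 0 0 0 -1.08; 0 0 0 0 0 -1.2; 0 0 0 0 0 -1.32; 0 0 0 0 0 -1.35'
python3 nudge.py '0 0 0 0 0 0; 0 0 0 0 0 0; 0 0 0 0 0 0'
python3 - <<'E'
from h import *
log();o=env.get_obs();print(o["qpos"],o["wrist_torque"])
E
```

```text
clock: 2.58
tool_pos: [0.5809, 0.0279, 0.2709]
orientation: [[-0.014, 1.0, -0.004], [1.0, 0.014, -0.0], [-0.0, -0.004, -1.0]]
contact_force: [-0.2, 0.5, 0.4]
opening: 1.001
gripper_force: 0.0
clock: 3.25
tool_pos: [0.5818, 0.0278, 0.2721]
orientation: [[-0.014, 1.0, 0.0], [1.0, 0.014, 0.001], [0.001, 0.0, -1.0]]
contact_force: [0.6, 0.1, 5.2]
opening: 0.509
gripper_force: 60.3
clock: 4.25
tool_pos: [0.5812, 0.0271, 0.2721]
orientation: [[-0.98, 0.199, -0.002], [0.199, 0.98, -0.0], [0.001, -0.0, -1.0]]
contact_force: [-2.5, -0.8, 7.9]
opening: 0.509
gripper_force: 60.5
clock: 4.5
tool_pos: [0.5812, 0.0272, 0.2721]
orientation: [[-0.979, 0.206, -0.002], [0.206, 0.979, -0.0], [0.002, -0.001, -1.0]]
contact_force: [-3.1, -1.0, 8.7]
opening: 0.51
gripper_force: 60.5
[-0.229   0.4842  0.1317  1.8413 -0.0834  0.823   1.3081] [-0.1096  0.4404  0.125 ]
```

```bash
cat >> h.py <<'E'
def ori(psi,tilt):
    p,t=np.radians([psi,tilt]);z=np.array([np.sin(t)*np.cos(p),np.sin(t)*np.sin(p),-np.cos(t)]);y=np.array([-np.sin(p),np.cos(p),0])
    return np.c_[np.cross(y,z),y,z]
C=np.array([.5813,.0275,0]);FY=-25.5
def fx(x,y,z):
    a=np.radians(FY);return C+[x*np.cos(a)-y*np.sin(a),x*np.sin(a)+y*np.cos(a),z]
def grip_for_lip(lip,psi,tip):
    """grip point when pan's lip at lip, pan yaw psi, tipped tip deg"""
    d=R.from_euler('ZY',[psi,tip],degrees=True).apply([-.140,0,-.008]);return np.array(lip)+d
E
python3 nudge.py '0 0 0 0 0 0; 0 0 0 0 0 0;0 0 0 0 0 0' 1.0 >/dev/null
python3 nudge.py '0 0 -0.04 0 0 0; 0 0 -0.08 0 0 0; 0 0 -0.12 0 0 0; 0 0 -0.12 0 0 0' | head -2
python3 - <<'E'
from h import *
g=grip_for_lip(fx(-.105,0,.12),FY,90);print(g)
print(totarget(g,ori(FY,-45)))
cv2.imwrite("pics/t2.png",crop(env.read_camera("top"),215,160,140,140,4))
E
```

```text
clock: 5.08
tool_pos: [0.5832, 0.0277, 0.3985]
[0.4793 0.0761 0.26  ]
(array([0.0056, 0.0002, 0.029 ]), array([-0.0894,  0.789 ,  0.2274]))
```

View pics/t2.png

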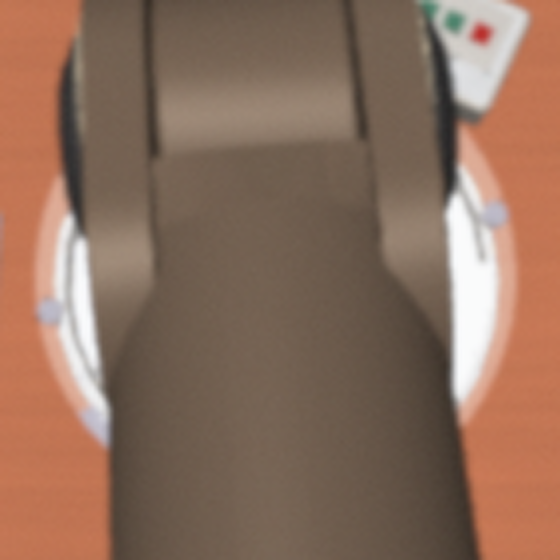

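The arm hides the feeder from above here. I'll test whether the pour pose is reachable with the gripper empty.

```bash
python3 nudge.py '0 0 0.005 -0.01 0.1 0.03; 0 0 0.01 -0.02 0.2 0.06; 0 0 0.01 -0.03 0.3 0.09; 0 0 0.01 -0.04 0.4 0.12; 0 0 0.02 -0.06 0.5 0.15; 0 0 0.02 -0.07 0.6 0.18; 0 0 0.03 -0.08 0.7 0.2; 0 0 0.03 -0.09 0.789 0.227; 0 0 0.03 -0.09 0.789 0.227; 0 0 0.03 -0.09 0.789 0.227'
python3 - <<'E'
from h import *
log();print(env.get_obs()["qpos"]);g=grip_for_lip(fx(-.105,0,.12),FY,90)
print(totarget(g,ori(FY,-45)))
E
```

```text
clock: 5.97
tool_pos: [0.5812, 0.0275, 0.3585]
orientation: [[-0.63, 0.43, -0.647], [0.306, 0.903, 0.303], [0.714, -0.007, -0.7]]
contact_force: [-0.3, 0.5, -0.1]
opening: 0.995
gripper_force: 0.0
[-0.1174  0.6187  0.1317  1.5107 -0.3772  1.7642  1.2158]
(array([ 0.0102, -0.    , -0.005 ]), array([-0.0054, -0.0099, -0.0048]))
```

```bash
cat >> h.py <<'E'
GA=np.array([.4896,.4415,.042]);GB=np.array([.4833,.3493,.042]);GC=np.array([.478,.2684,.042])
def pr(g,Rt):
    d,r=totarget(g,Rt);print("dist %.3f ang %.3f  |"%(np.linalg.norm(d),np.linalg.norm(r)),*["%.4f"%v for v in (*d,*r)])
E
python3 - <<'E'
from h import *
Rt=ori(-6,55);pr(GA-.09*Rt[:,2]+[0,0,.06],Rt)
E
```

```text
dist 0.536 ang 1.780  | 0.2333 0.2684 0.4012 -0.0399 -1.7376 -0.3855
```

```bash
python3 nudge.py '0.02 0.02 0 0 -0.12 -0.03; 0.1 0.12 0.17 -0.02 -0.7 -0.16; 0.1 0.12 0.17 -0.02 -0.7 -0.16; 0.1 0.12 0.17 -0.02 -0.7 -0.16; 0.1 0.12 0.17 -0.02 -0.7 -0.16; 0.1 0.12 0.17 -0.02 -0.7 -0.16;0.1 0.12 0.17 -0.02 -0.7 -0.16; 0.2333 0.2684 0.4 -0.04 -1.7376 -0.3855; 0.2333 0.2684 0.4 -0.04 -1.7376 -0.3855; 0.2333 0.2684 0.4 -0.04 -1.7376 -0.3855; 0.2333 0.2684 0.4 -0.04 -1.7376 -0.3855; 0.2333 0.2684 0.4 -0.04 -1.7376 -0.3855' | head -3
python3 - <<'E'
from h import *
log();print(env.get_obs()["qpos"]);Rt=ori(-6,55);pr(GA-.09*Rt[:,2]+[0,0,.06],Rt)
E
```

```text
clock: 6.97
tool_pos: [0.3715, 0.3471, 0.2764]
orientation: [[-0.897, 0.21, 0.388], [0.217, 0.976, -0.027], [-0.385, 0.06, -0.921]]
[-1.2186  0.3384  0.3068  2.1371  0.4934  0.5143 -0.0041]
dist 0.145 ang 0.574  | 0.1110 0.0935 -0.0033 -0.0205 -0.5604 -0.1226
```

```bash
python3 nudge.py '0.11 0.0935 -0.003 -0.02 -0.56 -0.1226; 0.11 0.0935 -0.003 -0.02 -0.56 -0.1226; 0.11 0.0935 -0.003 -0.02 -0.56 -0.1226; 0.11 0.0935 -0.003 -0.02 -0.56 -0.1226; 0.11 0.0935 -0.003 -0.02 -0.56 -0.1226; 0.11 0.0935 -0.003 -0.02 -0.56 -0.1226;0.11 0.0935 -0.003 -0.02 -0.56 -0.1226' | head -3
python3 - <<'E'
from h import *
log();print(env.get_obs()["qpos"]);Rt=ori(-6,55);pr(GA-.09*Rt[:,2]+[0,0,.06],Rt);pr(GA,Rt)
im=env.read_camera("wrist");cv2.imwrite("pics/w3.png",im);print(proj("wrist",[.4578,.4452,.045]),proj("wrist",GA))
cv2.imwrite("pics/t3.png",crop(env.read_camera("top"),205,150,160,160,3))
E
```

```text
clock: 7.55
tool_pos: [0.2898, 0.4629, 0.2404]
orientation: [[-0.575, 0.1, 0.812], [0.052, 0.995, -0.086], [-0.817, -0.008, -0.577]]
[-1.8667  0.6495  0.6537  2.1203  1.0939  0.6523 -0.8237]
dist 0.002 ang 0.010  | -0.0019 -0.0004 -0.0007 -0.0010 -0.0041 0.0085
dist 0.132 ang 0.010  | 0.0468 0.0001 0.1239 -0.0010 -0.0041 0.0085
[280.8614 123.4265] [280.1052 145.2284]
```

View pics/w3.png

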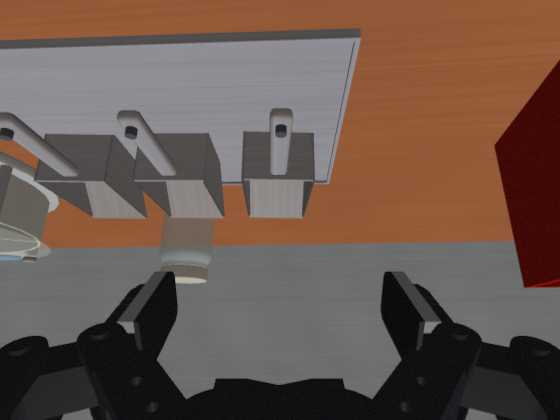

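View pics/t3.png

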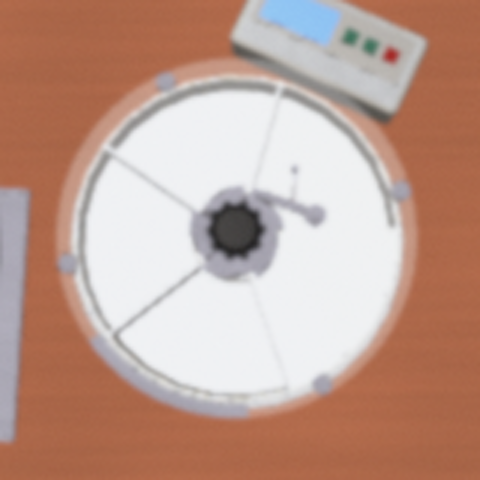

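Pan A's handle is at (281,110–172), straight in line with the tool, and its dot at (280,130) matches the prediction. The carousel has advanced one segment, about 0.14 past centre, so I'll turn a little less next time. Now I'll grip A.

```bash
python3 nudge.py '0.0468 0 0.02 0 0 0; 0.0468 0 0.04 0 0 0; 0.0468 0 0.07 0 0 0; 0.0468 0 0.1 0 0 0; 0.0468 0 0.1239 0 0 0; 0.0468 0 0.1239 0 0 0; 0.0468 0 0.1239 0 0 0' | head -5
python3 nudge.py '0 0 0 0 0 0; 0 0 0 0 0 0; 0 0 0 0 0 0;0 0 0 0 0 0; 0 0 0 0 0 0; 0 0 0 0 0 0; 0 0 0 0 0 0; 0 0 0 0 0 0;0 0 0 0 0 0; 0 0 0 0 0 0' 0.0 80
python3 - <<'E'
from h import *
log();print(env.get_obs()["qpos"]);p,Rn=tool();print(Rn.T@[0,0,1])
E
```

```text
clock: 8.23
tool_pos: [0.3682, 0.4507, 0.1319]
orientation: [[-0.575, 0.113, 0.81], [0.062, 0.994, -0.095], [-0.816, -0.005, -0.579]]
contact_force: [0.2, 0.0, -0.3]
opening: 0.996
clock: 9.07
tool_pos: [0.3661, 0.4527, 0.1319]
orientation: [[-0.575, 0.108, 0.811], [0.059, 0.994, -0.091], [-0.816, -0.004, -0.578]]
contact_force: [-2.9, 1.2, 5.3]
opening: 0.147
gripper_force: 78.2
[-1.7528  0.9504  0.7183  2.0797  1.3353  0.3898 -1.1514]
[-0.8164 -0.0045 -0.5775]
```

```bash
python3 nudge.py '-0.03 0 -0.02 0 0 0; -0.06 0 -0.045 0 0 0; -0.09 0 -0.065 0 0 0; -0.131 0 -0.092 0 0 0; -0.131 0 -0.092 0 0 0; -0.131 0 -0.092 0 0 0; -0.131 0 -0.092 0 0 0' | tail -5
python3 - <<'E'
from h import *
log();pr(grip_for_lip(fx(-.105,0,.14),FY,45),ori(FY,10))
cv2.imwrite("pics/s4.png",env.read_camera("scene"))
E
```

```text
tool_pos: [0.3665, 0.4529, 0.2911]
orientation: [[-0.576, 0.109, 0.81], [0.06, 0.994, -0.091], [-0.815, -0.004, -0.579]]
contact_force: [0.5, 0.8, -1.8]
opening: 0.142
gripper_force: 78.2
dist 0.337 ang 0.845  | -0.0972 -0.3219 -0.0243 0.1809 0.7717 0.2934
```

View pics/s4.png

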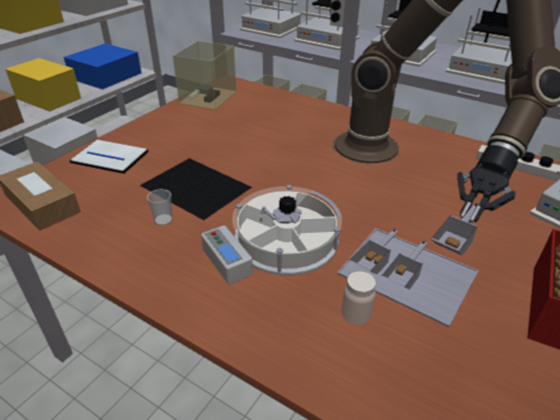

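Pan A is held upright at about (455,235), with its biscuit inside.

```bash
python3 nudge.py '-0.01 -0.035 0 0.02 0.08 0.03; -0.02 -0.07 -0.01 0.04 0.17 0.06; -0.03 -0.1 -0.01 0.06 0.25 0.09; -0.04 -0.14 -0.01 0.08 0.34 0.13; -0.05 -0.18 -0.01 0.1 0.43 0.16; -0.066 -0.22 -0.016 0.12 0.52 0.2; -0.08 -0.26 -0.02 0.145 0.62 0.24; -0.09 -0.3 -0.02 0.17 0.7 0.27; -0.0972 -0.3219 -0.0243 0.181 0.7717 0.2934; -0.0972 -0.3219 -0.0243 0.181 0.7717 0.2934; -0.0972 -0.3219 -0.0243 0.181 0.7717 0.2934; -0.0972 -0.3219 -0.0243 0.181 0.7717 0.2934'
python3 - <<'E'
from h import *
log();print(env.get_obs()["qpos"]);pr(grip_for_lip(fx(-.105,0,.14),FY,45),ori(FY,10))
for t,z in((70,.1),(80,.092),(90,.09),(95,.09)):pr(grip_for_lip(fx(-.105,0,z),FY,t),ori(FY,55-t))
cv2.imwrite("pics/s5.png",crop(env.read_camera("scene"),180,110,200,170,4))
E
```

```text
clock: 10.7
tool_pos: [0.3677, 0.1301, 0.3856]
orientation: [[-0.889, 0.431, 0.158], [0.423, 0.903, -0.079], [-0.176, -0.003, -0.984]]
contact_force: [-1.0, 0.5, -2.2]
opening: 0.147
gripper_force: 78.4
[-1.2578 -0.067   0.7126  2.2229  0.2503  0.8891  0.4313]
dist 0.001 ang 0.004  | -0.0005 -0.0007 -0.0000 -0.0032 0.0028 0.0005
dist 0.117 ang 0.439  | -0.1135 -0.0007 0.0278 -0.0033 0.4392 -0.0002
dist 0.166 ang 0.614  | -0.1596 -0.0006 0.0458 -0.0033 0.6137 -0.0005
dist 0.215 ang 0.788  | -0.2043 -0.0006 0.0659 -0.0032 0.7882 -0.0008
dist 0.239 ang 0.876  | -0.2254 -0.0006 0.0779 -0.0032 0.8755 -0.0009
```

View pics/s5.png

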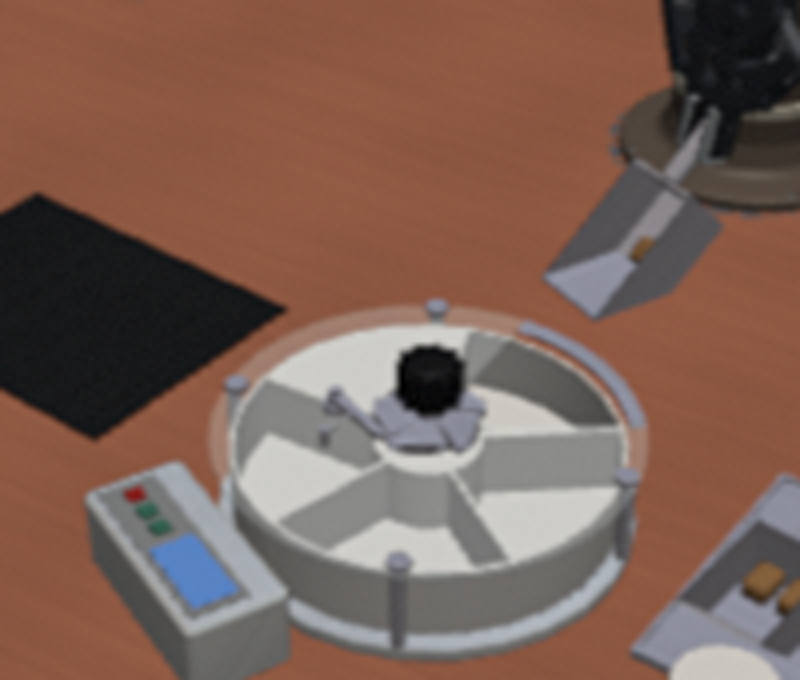

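Run:
```python
from h import *
p,Rn=tool();g=p+Rn[:,2]*env.grasp_offset;print(g,fx(-.105,0,.14))
for y in(-.03,.03):
  l=fx(-.105,y,.14);u=proj("scene",l);print((u-[180,110])*4)
d=R.from_euler('ZY',[FY,45],degrees=True)
for q in((.072,.03,.044),(.072,-.03,.044),(-.028,.03,.044),(-.028,-.03,.044)):
  print(q,(proj("scene",g+d.apply(np.array(q)-[-.068,0,.036]))-[180,110])*4)
```

```text
[0.3921 0.1184 0.2333] [0.4865 0.0727 0.14  ]
[538.3516 275.1356]
[592.9212 319.2356]
(0.072, 0.03, 0.044) [593.8591 319.5529]
(0.072, -0.03, 0.044) [539.2467 275.4328]
(-0.028, 0.03, 0.044) [691.7579 194.0665]
(-0.028, -0.03, 0.044) [633.2675 153.6359]
```

The lip corners are at (543,280) and (597,320) against a predicted (539,275) and (594,319), so the grip is true. Now I'll pour.

```bash
python3 nudge.py '-0.028 0 0.006 0 0.11 0; -0.057 0 0.013 0 0.22 0; -0.085 0 0.02 0 0.33 0; -0.1135 0 0.028 0 0.439 0; -0.136 0 0.037 0 0.526 0; -0.16 0 0.046 0 0.614 0; -0.182 0 0.056 0 0.7 0; -0.2043 0 0.066 0 0.788 0; -0.2254 0 0.078 0 0.8755 0; -0.2254 0 0.078 0 0.8755 0; -0.2254 0 0.078 0 0.8755 0; -0.2254 0 0.078 0 0.8755 0'
python3 - <<'E'
from h import *
log();print(env.get_obs()["qpos"]);pr(grip_for_lip(fx(-.105,0,.09),FY,95),ori(FY,-40))
cv2.imwrite("pics/s6.png",crop(env.read_camera("scene"),180,110,200,170,4))
E
```

```text
clock: 11.75
tool_pos: [0.5804, 0.0292, 0.3479]
orientation: [[-0.69, 0.43, -0.582], [0.331, 0.903, 0.274], [0.644, -0.003, -0.765]]
contact_force: [-0.4, -0.1, -0.9]
opening: 0.145
gripper_force: 78.7
[-0.5061  0.7005  0.7397  1.5746 -0.5641  1.7692  1.5025]
dist 0.001 ang 0.004  | 0.0004 -0.0011 -0.0008 -0.0032 -0.0013 -0.0013
```

View pics/s6.png

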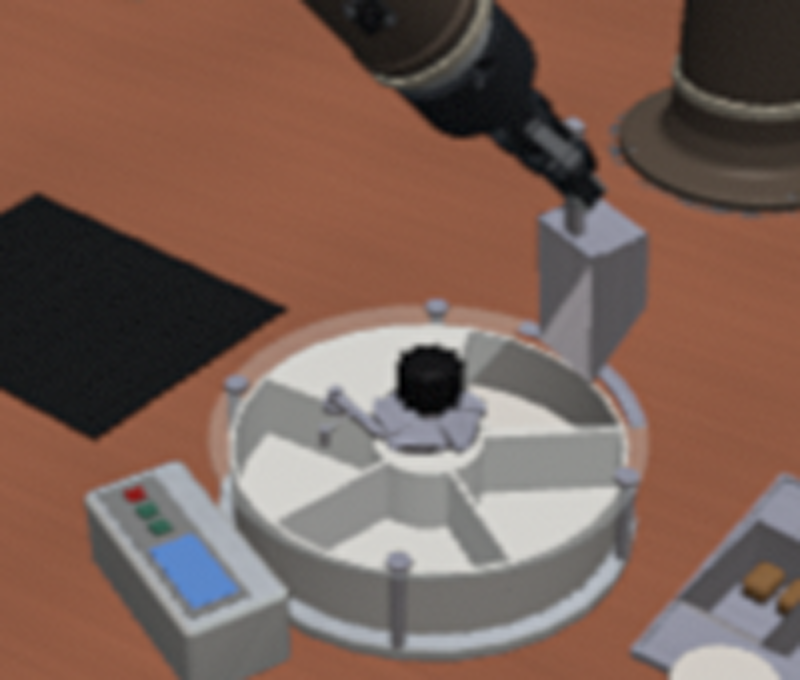

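Nothing is spilled on the cover or the bench, and the lip is over the window. From here I'll check with colour code, since I have few views left.

```bash
python3 nudge.py '0 0 0 0 0 0; 0 0 0 0 0 0; 0 0 0 0 0 0;0 0 0 0 0 0; 0 0 0 0 0 0' >/dev/null; python3 nudge.py '0.02 0 -0.02 0 -0.1 0; 0.045 0 -0.04 0 -0.2 0; 0.08 0 -0.06 0 -0.3 0; 0.105 0 -0.08 0 -0.4 0; 0.13 0 -0.1 0 -0.5 0; 0.15 0 -0.12 0 -0.6 0; 0.16 0 -0.14 0 -0.7 0; 0.17 0 -0.14 0 -0.8 0; 0.17 0 -0.14 0 -0.875 0; 0.17 0 -0.14 0 -0.875 0'
cat >> h.py <<'E'
def biscuits(cam="scene",img=None,box=None):
    """brown-orange blobs: list of (u,v,area)"""
    img=env.read_camera(cam) if img is None else img
    b,g,r=[img[...,i].astype(float) for i in range(3)]
    m=((r>105)&(r-b>45)&(g-b>15)&(g/np.maximum(r,1)>.56)).astype(np.uint8)
    n,l,s,c=cv2.connectedComponentsWithStats(m)
    o=[(round(c[i][0],1),round(c[i][1],1),int(s[i][4])) for i in range(1,n) if s[i][4]>=8]
    return [q for q in o if box is None or (box[0]<q[0]<box[2] and box[1]<q[1]<box[3])]
E
python3 - <<'E'
from h import *
t=cv2.imread("pics/top0.png");s=cv2.imread("pics/scene0.png")
for (u,v) in((123,234),(161,247),(194,249),(20,280),(300,320)):print("top",t[v,u])
for (u,v) in((371,256),(401,270),(437,294),(300,300)):print("scn",s[v,u])
print(biscuits("top",t,(95,130,360,300)),biscuits("scene",s,(220,170,490,340)))
print(biscuits("top",None,(95,130,360,300)),biscuits("scene",None,(220,120,490,340)))
pr([.4,.12,.3],ori(FY,55))
E
```

```text
clock: 13.05
tool_pos: [0.5436, 0.0453, 0.5669]
orientation: [[-0.889, 0.429, 0.162], [0.423, 0.903, -0.074], [-0.178, 0.003, -0.984]]
contact_force: [0.0, -0.3, -2.1]
opening: 0.147
gripper_force: 78.9
top [103 153 201]
top [109 157 205]
top [109 157 206]
top [ 9 11 67]
top [ 75 105 175]
scn [ 60  93 127]
scn [ 60  95 128]
scn [ 61  94 129]
scn [ 64  87 139]
[(np.float64(282.5), np.float64(254.6), 146977), (np.float64(122.5), np.float64(234.0), 64), (np.float64(160.9), np.float64(246.4), 61), (np.float64(184.3), np.float64(247.4), 70), (np.float64(194.3), np.float64(248.4), 69)] [(np.float64(317.9), np.float64(259.1), 100453), (np.float64(318.5), np.float64(197.6), 12), (np.float64(370.6), np.float64(253.9), 40), (np.float64(378.4), np.float64(257.6), 25), (np.float64(401.2), np.float64(267.9), 46), (np.float64(436.7), np.float64(292.7), 50)]
[(np.float64(292.5), np.float64(240.5), 125281)] [(np.float64(318.5), np.float64(261.3), 98921), (np.float64(320.1), np.float64(199.1), 25), (np.float64(370.6), np.float64(253.9), 40), (np.float64(378.4), np.float64(257.6), 25), (np.float64(401.2), np.float64(267.8), 47)]
dist 0.338 ang 0.788  | 0.3144 0.0053 0.1253 0.0013 -0.7880 0.0009
```

```bash
sed -i 's/>.56)/>.67)/' h.py
cat >> h.py <<'E'
def slot(my,psi=-20,mx=0,z=.0435):
    """grip point for pan origin at mat (mx,my), pan yaw psi"""
    a=np.radians(-3);p=np.radians(psi)
    return np.array([.5257+mx*np.cos(a)-my*np.sin(a)-.068*np.cos(p),-.3403+mx*np.sin(a)+my*np.cos(a)-.068*np.sin(p),z])
E
python3 - <<'E'
from h import *
g=slot(-.085);print(g);pr(g+[0,0,.2],ori(-20,55));pr(g+[0,0,.1],ori(-20,55))
E
```

```text
[ 0.4574 -0.4019  0.0435]
dist 0.510 ang 0.793  | 0.0517 -0.4536 0.2280 -0.0516 -0.7874 -0.0822
dist 0.563 ang 0.793  | 0.0688 -0.4537 0.3265 -0.0516 -0.7874 -0.0822
```

```bash
python3 nudge.py '0.004 -0.035 0.018 0 -0.06 0; 0.026 -0.227 0.114 -0.026 -0.39 -0.04; 0.026 -0.227 0.114 -0.026 -0.39 -0.04; 0.026 -0.227 0.114 -0.026 -0.39 -0.04; 0.026 -0.227 0.114 -0.026 -0.39 -0.04; 0.026 -0.227 0.114 -0.026 -0.39 -0.04; 0.026 -0.227 0.114 -0.026 -0.39 -0.04; 0.0517 -0.4536 0.228 -0.05 -0.787 -0.082; 0.0517 -0.4536 0.228 -0.05 -0.787 -0.082; 0.0517 -0.4536 0.228 -0.05 -0.787 -0.082; 0.0517 -0.4536 0.228 -0.05 -0.787 -0.082; 0.0517 -0.4536 0.228 -0.05 -0.787 -0.082' | head -2
python3 nudge.py '0 0 0 0 0 0; 0 0 0 0 0 0; 0 0 0 0 0 0;0 0 0 0 0 0' |head -7
python3 - <<'E'
from h import *
log();print(env.get_obs()["qpos"]);g=slot(-.085);pr(g+[0,0,.2],ori(-20,55));pr(g+[0,0,.05],ori(-20,55))
t=env.read_camera("top");cv2.imwrite("pics/t7.png",t)
print(biscuits("top",t,(95,130,360,300)),biscuits("scene",None,(180,120,490,340)))
E
```

```text
clock: 14.15
tool_pos: [0.4046, -0.2439, 0.4125]
clock: 14.48
tool_pos: [0.4069, -0.2402, 0.4134]
orientation: [[-0.607, 0.393, 0.691], [0.24, 0.919, -0.312], [-0.758, -0.024, -0.652]]
contact_force: [0.6, -0.3, -0.4]
opening: 0.154
gripper_force: 79.0
[-0.7984 -0.2468  1.1256  2.3334  1.4327  0.2284  0.2734]
dist 0.159 ang 0.117  | 0.0748 -0.1339 0.0424 -0.0579 -0.1001 -0.0151
dist 0.269 ang 0.117  | 0.1885 -0.1304 0.1402 -0.0579 -0.1001 -0.0151
[(np.float64(282.2), np.float64(158.5), 10), (np.float64(182.3), np.float64(164.0), 10), (np.float64(275.7), np.float64(172.4), 143), (np.float64(345.5), np.float64(169.5), 8), (np.float64(235.8), np.float64(201.6), 323), (np.float64(189.7), np.float64(183.9), 18), (np.float64(338.5), np.float64(184.0), 11), (np.float64(165.5), np.float64(185.6), 16), (np.float64(331.5), np.float64(197.6), 127), (np.float64(335.8), np.float64(246.5), 222), (np.float64(229.5), np.float64(251.4), 77), (np.float64(160.9), np.float64(246.4), 61), (np.float64(184.3), np.float64(247.4), 70), (np.float64(194.3), np.float64(248.4), 69), (np.float64(266.5), np.float64(254.3), 45), (np.float64(299.7), np.float64(285.4), 46)] [(np.float64(281.4), np.float64(187.0), 21), (np.float64(300.6), np.float64(188.8), 59), (np.float64(265.7), np.float64(189.4), 20), (np.float64(247.1), np.float64(197.0), 41), (np.float64(233.5), np.float64(218.1), 56), (np.float64(340.0), np.float64(221.8), 25), (np.float64(370.6), np.float64(253.9), 40), (np.float64(378.4), np.float64(257.6), 25), (np.float64(401.2), np.float64(267.8), 47)]
```

The top view shows a biscuit blob at (266,254). That is radius about 76 mm on the window side, so A's biscuit is in segment 1. On to the mat.

```bash
python3 nudge.py '0.03 -0.02 0.02 0 0 0; 0.06 -0.04 0.045 -0.01 0 0; 0.09 -0.06 0.065 -0.02 -0.03 -0.01; 0.12 -0.085 0.09 -0.04 -0.06 -0.01; 0.15 -0.1 0.11 -0.05 -0.08 -0.01; 0.1885 -0.1304 0.14 -0.058 -0.1 -0.015; 0.1885 -0.1304 0.14 -0.058 -0.1 -0.015; 0.1885 -0.1304 0.14 -0.058 -0.1 -0.015; 0.1885 -0.1304 0.14 -0.058 -0.1 -0.015; 0.1885 -0.1304 0.14 -0.058 -0.1 -0.015' |head -3
python3 - <<'E'
from h import *
log();print(env.get_obs()["qpos"]);g=slot(-.085);pr(g+[0,0,.05],ori(-20,55));print(g)
E
```

```text
clock: 15.42
tool_pos: [0.3321, -0.2762, 0.3481]
orientation: [[-0.547, 0.347, 0.762], [0.198, 0.938, -0.285], [-0.813, -0.005, -0.582]]
[-0.8276 -0.2925  1.4398  2.506   3.2505  0.235  -1.2923]
dist 0.185 ang 0.012  | 0.1152 -0.0743 0.1247 -0.0073 -0.0100 0.0007
[ 0.4574 -0.4019  0.0435]
```

```bash
cat > kin.py <<'E'
import numpy as np,json,itertools
from scipy.optimize import least_squares
from scipy.spatial.transform import Rotation as R
def fk(q,P,s):
    h,L1,a1,a2,L2,a3,L3,a4,o7=P
    rz=lambda t:R.from_euler('z',t).as_matrix();ry=lambda t:R.from_euler('y',t).as_matrix()
    M=rz(s[0]*q[0]);p=np.array([0,0,h])
    p=p+M@[a4,0,0];M=M@ry(q[1]);p=p+M@[0,0,L1];M=M@rz(s[1]*q[2]);p=p+M@[a1,0,0];M=M@ry(q[3]);p=p+M@[a2,0,L2]
    M=M@rz(s[2]*q[4]);M=M@ry(q[5]);p=p+M@[a3,0,L3];M=M@rz(s[3]*q[6]+o7);return p,M
def load():
    return [json.loads(l) for l in open("log.jsonl") if l.strip()]
def fit():
    D=load();best=None
    for s in itertools.product((1,-1),repeat=4):
        def f(P):
            o=[]
            for q,p,M in D:
                pp,MM=fk(q,P,s);o+=list((pp-p)*5)+list((MM-np.array(M)).ravel())
            return o
        for o7 in(0,1.57,3.14,-1.57):
            r=least_squares(f,[.35,.42,0,0,.4,0,.13,0,o7])
            if best is None or r.cost<best[0]:best=(r.cost,r.x,s)
    return best
if __name__=="__main__":
    b=fit();np.set_printoptions(precision=4,suppress=True);print(b)
    json.dump([list(b[1]),list(b[2])],open("kin.json","w"))
    for q,p,M in load():
        pp,MM=fk(q,b[1],b[2]);print(np.linalg.norm(pp-p),np.abs(MM-M).max())
E
python3 kin.py
```

```text
(np.float64(0.1098580399237608), array([ 0.3231,  0.547 ,  0.0084,  0.0047,  0.5053, -0.0038,  0.1856,
       -0.0458,  1.5708]), (-1, -1, -1, -1))
0.026597263214266934 2.1879546785452675e-12
0.018053995727791372 2.188076109188586e-12
0.018106364794843857 2.1878956979470843e-12
0.04087011094456872 2.1413426587457707e-12
0.04443566869409234 1.9754753388667723e-12
0.030075548677291047 2.135347454412795e-12
0.022259116518735998 2.1768906122154874e-12
0.03603024596310567 2.175336299981012e-12
0.013672757552703202 2.17490608855897e-12
0.01652465138295082 1.9750312496569222e-12
0.005164828731901988 1.9761969838327786e-12
0.018380912809271288 2.0112245202597023e-12
0.016118921183648372 2.0519141941122143e-12
```

```bash
cat > kin.py <<'E'
import numpy as np,json
from scipy.spatial.transform import Rotation as R
from scipy.optimize import least_squares
Z=lambda t:R.from_euler('z',t).as_matrix();Y=lambda t:R.from_euler('y',t).as_matrix()
def rots(q):
    o=[np.eye(3)]
    for i,t in enumerate(q): o.append(o[-1]@(Z(-t) if i%2==0 else Y(t)))
    return o
D=[json.loads(l) for l in open("log.jsonl") if l.strip()]
A=np.vstack([np.hstack(rots(q)) for q,_,_ in D]);b=np.hstack([p for _,p,_ in D])
d=np.linalg.lstsq(A,b,rcond=1e-6)[0]
def fk(q):
    M=rots(q);return np.hstack(M)@d,M[-1]@Z(np.pi/2)
LO=np.array([-2.95,-.29,-1.47,.14,-1.03,.13,-2.86]);HI=np.array([2.95,1.99,1.44,2.54,4.17,1.85,2.86])
def ik(p,Rt,q0,w=.02):
    def f(q):
        pp,M=fk(q);return np.hstack([(pp-p)*10,R.from_matrix(M.T@Rt).as_rotvec()*3,w*(q-q0)])
    r=least_squares(f,np.clip(q0,LO+.02,HI-.02),bounds=(LO+.01,HI-.01));pp,M=fk(r.x)
    return r.x,np.linalg.norm(pp-p)
if __name__=="__main__":
    np.set_printoptions(precision=4,suppress=True);print(d.reshape(-1,3),np.linalg.matrix_rank(A,1e-6*np.linalg.norm(A,2)),np.abs(A@d-b).max())
E
python3 kin.py
```

```text
[[-0.      0.      0.142 ]
 [-0.     -0.0146  0.142 ]
 [-0.     -0.0146  0.2668]
 [ 0.     -0.0094  0.2668]
 [ 0.     -0.0094  0.2263]
 [-0.     -0.0002  0.2263]
 [-0.     -0.0002  0.0885]
 [ 0.      0.      0.0885]] 17 9.992007221626409e-16
```

```bash
cat > srch.py <<'E'
from h import *;from kin import *
rng=np.random.default_rng(0)
W=HI-LO
def tcp(g,Rt):return np.array(g)-Rt[:,2]*env.grasp_offset
def best(g,Rt,n=25,mid=None):
    """solution with the best limit margin"""
    p=tcp(g,Rt);o=[]
    for k in range(n):
        q,e=ik(p,Rt,LO+W*rng.uniform(.1,.9,7),.001)
        if e<.001:
            m=np.minimum(q-LO,HI-q);o.append((m[[1,2,3,4,5,6]].min(),q))
    return sorted(o,key=lambda t:-t[0])[:1]
if __name__=="__main__":
    np.set_printoptions(precision=2,suppress=True)
    for psi in(0,-20,-40):
      for my in(-.085,.085):
        for dz in(0,.08):
            print(psi,my,dz,best(slot(my,psi)+[0,0,dz],ori(psi,55)))
    print("knob",best([.5815,.028,.118],ori(-10,0)))
    print("now",env.get_obs()["qpos"])
E
python3 srch.py
```

```text
0 -0.085 0 [(np.float64(0.1465069860290018), array([ 1.99,  1.37, -1.32,  2.12,  1.78,  0.31,  1.27]))]
0 -0.085 0.08 [(np.float64(0.0974834195910951), array([ 2.  ,  1.15, -1.36,  2.13,  1.4 ,  0.23,  1.46]))]
0 0.085 0 [(np.float64(0.09490202932378855), array([ 1.84,  1.44, -1.37,  2.45,  2.49,  0.66,  0.47]))]
0 0.085 0.08 [(np.float64(0.0890943473851249), array([ 1.83,  1.02, -1.36,  2.45,  2.63,  0.42,  0.  ]))]
-20 -0.085 0 [(np.float64(0.2043663973524774), array([ 1.83,  1.26, -1.24,  2.34,  2.71,  0.7 , -0.  ]))]
-20 -0.085 0.08 [(np.float64(0.19964279151889608), array([ 1.83,  0.95, -1.25,  2.34,  2.68,  0.53, -0.23]))]
-20 0.085 0 []
-20 0.085 0.08 []
-40 -0.085 0 [(np.float64(0.12493050098724989), array([ 1.53,  1.3 , -1.27,  2.42,  2.61,  1.33, -0.32]))]
-40 -0.085 0.08 [(np.float64(0.11267923384758038), array([ 1.37,  0.73, -1.02,  2.43,  2.53,  0.95, -0.76]))]
-40 0.085 0 []
-40 0.085 0.08 []
knob [(np.float64(0.7370340463714062), array([ 0.3 ,  0.56, -0.59,  1.8 ,  0.38,  0.9 ,  0.93]))]
now [-0.83 -0.29  1.44  2.51  3.25  0.24 -1.29]
```

```bash
cat > s2.py <<'E'
from srch import *
np.set_printoptions(precision=2,suppress=True)
def sl(mx,my,psi,z=.0435):return slot(my,psi,mx,z)
for a in(55,45,35):
  for psi in(60,30,0,-30,-60,-90,-120):
    r=[]
    for my in(-.09,0,.09):
        b=best(sl(0,my,psi)+[0,0,.04],ori(psi,a),12);r.append(round(b[0][0],2) if b else None)
    print(a,psi,r)
for a in(55,45,40,35):
  for psi in(-25,0,25,50):
    b=best(grip_for_lip(fx(-.105,0,.09),psi,90),ori(psi,a-90),12);print("pour",a,psi,b)
E
python3 s2.py
```

```text
55 60 [np.float64(0.41), np.float64(0.17), np.float64(0.27)]
55 30 [np.float64(0.17), np.float64(0.09), np.float64(0.09)]
55 0 [np.float64(0.01), np.float64(0.17), np.float64(0.08)]
55 -30 [np.float64(0.13), np.float64(0.02), None]
55 -60 [np.float64(0.21), np.float64(0.17), np.float64(0.17)]
55 -90 [np.float64(0.54), np.float64(0.41), np.float64(0.55)]
55 -120 [np.float64(0.79), np.float64(0.71), np.float64(0.62)]
45 60 [np.float64(0.34), np.float64(0.42), np.float64(0.38)]
45 30 [np.float64(0.24), np.float64(0.18), np.float64(0.11)]
45 0 [np.float64(0.1), np.float64(0.11), np.float64(0.13)]
45 -30 [np.float64(0.23), np.float64(0.1), np.float64(0.02)]
45 -60 [np.float64(0.27), np.float64(0.23), np.float64(0.22)]
45 -90 [np.float64(0.56), np.float64(0.54), np.float64(0.55)]
45 -120 [np.float64(0.76), np.float64(0.74), np.float64(0.69)]
35 60 [np.float64(0.44), np.float64(0.26), np.float64(0.01)]
35 30 [np.float64(0.16), np.float64(0.28), np.float64(0.18)]
35 0 [np.float64(0.24), np.float64(0.14), np.float64(0.06)]
35 -30 [np.float64(0.17), np.float64(0.2), np.float64(0.12)]
35 -60 [n
[... 883 characters left out ...]
.49, -0.  ,  1.77,  1.82]))]
pour 45 50 [(np.float64(0.22214423663901717), array([-0.76,  0.65,  0.49,  1.59,  0.13,  1.63,  2.15]))]
pour 40 -25 [(np.float64(0.11951888194806637), array([ 0.33,  0.76, -0.58,  1.46, -0.13,  1.73,  0.9 ]))]
pour 40 0 []
pour 40 25 [(np.float64(0.010000000000198517), array([-0.63,  0.77,  0.53,  1.46, -0.08,  1.84,  1.96]))]
pour 40 50 [(np.float64(0.1823098414099258), array([-0.89,  0.76,  0.71,  1.57,  0.06,  1.67,  2.27]))]
pour 35 -25 [(np.float64(0.06013475575909877), array([ 0.47,  0.9 , -0.86,  1.42, -0.03,  1.79,  0.73]))]
pour 35 0 []
pour 35 25 []
pour 35 50 [(np.float64(0.10338626625104097), array([-0.79,  0.76,  0.52,  1.53,  0.16,  1.75,  2.16]))]
```

```bash
cat > s3.py <<'E'
from srch import *
np.set_printoptions(precision=2,suppress=True)
def sim(q,g,Rt,n=24):
    """follow straight path with min-norm steps; returns end q, worst err"""
    p0,R0=fk(q);p1=tcp(g,Rt);rv=R.from_matrix(R0.T@Rt).as_rotvec();w=0
    for k in range(1,n+1):
        s=k/n;q,e=ik(p0+s*(p1-p0),R0@R.from_rotvec(s*rv).as_matrix(),q,.01);w=max(w,e)
    return q,w
if __name__=="__main__":
    q=np.array(env.get_obs()["qpos"])
    lg=[np.array(x[0]) for x in D]
    for n,qq in(("now",q),("up",lg[-3]),("pour",lg[-4]),("mid",lg[-2])):
        print(n,qq)
        for mx in(-.072,.072):
            for z in(.16,.0435):
                g=slot(-.05,-93,mx,z);print(mx,z,*sim(qq,g,ori(-93,55)))
    print("now->up->place");q1,w=sim(q,D[-3][1]+np.array(D[-3][2])[:,2]*env.grasp_offset,np.array(D[-3][2]));print(q1,w,lg[-3])
    for mx in(-.072,):print(*sim(q1,slot(-.05,-93,mx,.16),ori(-93,55)))
    print("pick")
E
python3 s3.py
```

```text
now [-0.83 -0.29  1.44  2.51  3.25  0.24 -1.29]
-0.072 0.16 [-1.52 -0.28  1.43  2.4   1.27  1.19 -0.84] 0.1555425559247005
-0.072 0.0435 [-1.5  -0.28  1.43  2.51  1.32  1.07 -0.94] 0.2358323539745633
0.072 0.16 [-1.53 -0.28  1.43  2.26  1.27  1.14 -0.72] 0.24495011692964017
0.072 0.0435 [-1.51 -0.28  1.43  2.38  1.3   1.03 -0.82] 0.3182655223063359
up [-0.51  0.7   0.74  1.57 -0.56  1.77  1.5 ]
-0.072 0.16 [-0.89  1.2   1.43  2.2  -0.56  0.44  0.62] 2.46938717383273e-07
-0.072 0.0435 [-0.83  1.37  1.22  2.21 -0.82  0.32  0.64] 2.5562644449054673e-07
0.072 0.16 [-0.76  1.31  1.43  1.85 -0.54  0.66  0.52] 1.7101022740520997e-07
0.072 0.0435 [-0.74  1.48  1.33  1.85 -0.72  0.59  0.5 ] 2.0850686877988462e-07
pour [-1.26 -0.07  0.71  2.22  0.25  0.89  0.43]
-0.072 0.16 [-0.76  0.81  1.05  2.2   0.63  0.49 -0.52] 2.7414459940008463e-07
-0.072 0.0435 [-0.73  1.13  1.    2.2   0.34  0.26 -0.45] 3.5718524707601893e-07
0.072 0.16 [-0.65  0.97  1.04  1.84  0.29  0.63 -0.19] 2.1018068264582573e-07
0.072 0.0435 [-0.63  1.19  1.    1.85  0.12  0.5  -0.21] 2.9028568833415684e-07
mid [-0.8  -0.25  1.13  2.33  1.43  0.23  0.27]
-0.072 0.16 [-0.65  0.69  0.87  2.19  0.86  0.61 -0.73] 1.687038573948965e-05
-0.072 0.0435 [-1.5  -0.28  1.43  2.51  1.32  1.07 -0.94] 0.23583228285093366
0.072 0.16 [-0.49  0.8   0.73  1.83  0.69  0.77 -0.52] 4.4008854831518345e-05
0.072 0.0435 [-1.51 -0.28  1.43  2.38  1.3   1.03 -0.82] 0.318268426752487
now->up->place
[ 0.3   0.55 -0.53  2.27  3.72  0.14 -2.85] 0.19790507630758786 [-0.51  0.7   0.74  1.57 -0.56  1.77  1.5 ]
[-0.41  0.56  0.52  2.18  1.07  0.82 -0.91] 0.03130289385360412
pick
```

Run:
```python
from s3 import *
q=np.array(env.get_obs()["qpos"]);L=D[-2];M=np.array(L[2]);g=np.array(L[1])+M[:,2]*env.grasp_offset
q1,w=sim(q,g,M);print(q1,w);pr(g,M)
g2=g+[.1,0.0,.0];q2,w=sim(q,g2,ori(-20,40));print(q2,w);pr(g2,ori(-20,40))
for qq in(q1,q2):
  q3,w=sim(qq,slot(-.05,-93,-.072,.16),ori(-93,55));print(q3,w);print(*sim(q3,slot(-.05,-93,-.072,.0435),ori(-93,55)))
```

```text
[ 0.55 -0.   -0.05  2.31  4.16  0.14 -2.51] 0.012481126780643352
dist 0.106 ang 0.105  | -0.0869 0.0595 0.0087 0.0505 0.0902 0.0157
[-1.21 -0.28  1.43  2.1   0.78  0.44  0.93] 0.047186591791937946
dist 0.207 ang 0.252  | -0.1662 0.0854 0.0890 -0.0073 0.2518 -0.0003
[-0.13  0.51  0.16  2.16  1.18  0.99 -0.99] 0.0026304274323677296
[-0.13  0.76  0.16  2.17  1.31  0.89 -1.28] 6.941013660165834e-08
[-1.52 -0.28  1.43  2.4   1.27  1.19 -0.84] 0.15554349463216888
[-1.5  -0.28  1.43  2.51  1.32  1.07 -0.94] 0.23583182519661675
```

```bash
python3 nudge.py '-0.02 0.015 0 0.01 0.03 0; -0.04 0.03 0 0.02 0.06 0; -0.06 0.045 0 0.03 0.09 0.01; -0.087 0.06 0.009 0.05 0.09 0.016; -0.087 0.06 0.009 0.05 0.09 0.016; -0.087 0.06 0.009 0.05 0.09 0.016; -0.087 0.06 0.009 0.05 0.09 0.016; -0.087 0.06 0.009 0.05 0.09 0.016' |head -6
python3 - <<'E'
from s3 import *
log();q=np.array(env.get_obs()["qpos"]);print(q)
L=D[-2];M=np.array(L[2]);g=np.array(L[1])+M[:,2]*env.grasp_offset;pr(g,M)
q3,w=sim(q,slot(-.05,-93,-.072,.16),ori(-93,55));print(q3,w)
pr(slot(-.05,-93,-.072,.16),ori(-93,55))
E
```

```text
clock: 16.08
tool_pos: [0.4096, -0.2567, 0.387]
orientation: [[-0.59, 0.384, 0.71], [0.235, 0.923, -0.304], [-0.772, -0.012, -0.635]]
contact_force: [0.0, -0.8, 0.5]
opening: 0.151
gripper_force: 78.9
[-0.31  0.01  0.82  2.34  3.94  0.13 -2.29]
dist 0.031 ang 0.027  | -0.0149 0.0139 -0.0237 0.0151 0.0223 -0.0019
[-0.5   0.6   0.65  2.19  1.01  0.75 -0.86] 0.032398065922565715
dist 0.161 ang 1.231  | 0.0915 0.0813 0.1050 0.9727 -0.0598 0.7523
```

```bash
python3 nudge.py '0.01 0.01 0 0.1 0 0.07; 0.02 0.02 0 0.2 0 0.15; 0.03 0.02 0.01 0.3 0 0.23; 0.03 0.03 0.02 0.4 -0.02 0.3; 0.04 0.04 0.03 0.5 -0.03 0.38; 0.05 0.05 0.04 0.6 -0.04 0.46; 0.06 0.06 0.06 0.7 -0.04 0.54; 0.07 0.07 0.08 0.8 -0.05 0.61; 0.08 0.08 0.09 0.9 -0.06 0.7; 0.09 0.08 0.1 0.9727 -0.06 0.75; 0.09 0.08 0.1 0.9727 -0.06 0.75; 0.09 0.08 0.1 0.9727 -0.06 0.75' |head -3
python3 - <<'E'
from s3 import *
log();q=np.array(env.get_obs()["qpos"]);print(q)
pr(slot(-.05,-93,-.072,.16),ori(-93,55));print(sim(q,slot(-.05,-93,-.072,.16),ori(-93,55)))
E
```

```text
clock: 17.08
tool_pos: [0.4594, -0.1904, 0.2525]
orientation: [[-0.228, 0.926, 0.3], [0.529, 0.377, -0.76], [-0.817, -0.015, -0.576]]
[-0.82  0.8   1.15  2.34  1.89  0.16 -1.45]
dist 0.005 ang 0.439  | 0.0018 0.0013 0.0040 0.3510 0.0006 0.2642
(array([-0.65,  0.69,  0.87,  2.19,  0.86,  0.61, -0.73]), np.float64(5.234609059642785e-06))
```

Recovering well. I'll finish the rotation.

```bash
python3 nudge.py '0 0 0 0.09 0 0.066; 0 0 0 0.18 0 0.13; 0 0 0.004 0.27 0 0.2; 0.0018 0.0013 0.004 0.351 0 0.2642; 0.0018 0.0013 0.004 0.351 0 0.2642; 0.0018 0.0013 0.004 0.351 0 0.2642; 0.0018 0.0013 0.004 0.351 0 0.2642' |head -3
python3 - <<'E'
from s3 import *
log();q=np.array(env.get_obs()["qpos"]);print(q)
g=slot(-.05,-93,-.072,.0435)
pr(g,ori(-93,55));print(sim(q,g,ori(-93,55)),g)
# is the pan still true in the grip? project corners & compare later
cv2.imwrite("pics/s8.png",crop(env.read_camera("scene"),130,110,200,150,4))
p,Rn=tool();gg=p+Rn[:,2]*env.grasp_offset;d_=R.from_euler('ZY',[-93,0],degrees=True)
for c in((.072,.03,.044),(.072,-.03,.044),(-.028,.03,.044),(-.028,-.03,.044),(-.028,.03,0)):print(c,(proj("scene",gg+d_.apply(np.array(c)-[-.068,0,.036]))-[130,110])*4)
E
```

```text
clock: 17.67
tool_pos: [0.4614, -0.1928, 0.2513]
orientation: [[0.044, 0.998, -0.043], [0.582, -0.061, -0.811], [-0.812, 0.01, -0.584]]
[-0.66  0.68  0.88  2.19  0.84  0.6  -0.71]
dist 0.119 ang 0.018  | 0.0971 -0.0013 0.0689 -0.0009 -0.0123 -0.0131
(array([-0.62,  1.  ,  0.83,  2.2 ,  0.85,  0.38, -0.93]), np.float64(7.93259140500292e-08)) [ 0.45 -0.32  0.04]
(0.072, 0.03, 0.044) [158.11  47.2 ]
(0.072, -0.03, 0.044) [214.22  19.36]
(-0.028, 0.03, 0.044) [253.43  83.37]
(-0.028, -0.03, 0.044) [308.71  53.62]
(-0.028, 0.03, 0) [259.76 135.97]
```

View pics/s8.png

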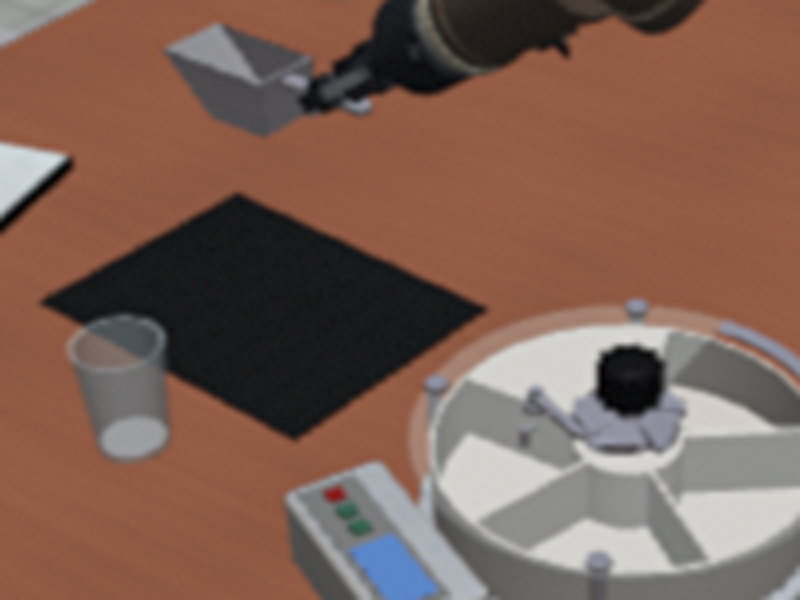

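Pan A is true in the grip: its corners at (168,48), (258,82) and (310,57) match the prediction to about 1.5 px, and it is empty. I'll lower and release it.

```bash
python3 nudge.py '0.02 0 0.014 0 0 0; 0.045 0 0.03 0 -0.01 -0.01; 0.07 0 0.047 0 -0.0123 -0.013; 0.085 -0.001 0.06 0 -0.0123 -0.013; 0.0971 -0.0013 0.0689 0 -0.0123 -0.013; 0.0971 -0.0013 0.0689 0 -0.0123 -0.013; 0.0971 -0.0013 0.0689 0 -0.0123 -0.013; 0.0971 -0.0013 0.0689 0 -0.0123 -0.013' 
python3 nudge.py '0 0 0 0 0 0; 0 0 0 0 0 0; 0 0 0 0 0 0; 0 0 0 0 0 0; 0 0 0 0 0 0; 0 0 0 0 0 0' 0.4 | tail -3
python3 nudge.py '0 0 -0.03 0 0 0; 0 0 -0.06 0 0 0; 0 0 -0.09 0 0 0; -0.05 0 -0.12 0 0 0; -0.08 0 -0.14 0 0 0; -0.12 0 -0.16 0 0 0; -0.12 0 -0.16 0 0 0' 0.4 | head -3
python3 - <<'E'
from s3 import *
log();q=np.array(env.get_obs()["qpos"]);print(q)
for a in(-90,-60,-40,-20):
  Rt=ori(a,0);g=np.array([.5815,.028,.2]);print(a,*sim(q,g,Rt));pr(g,Rt)
E
```

```text
clock: 18.38
tool_pos: [0.4599, -0.1935, 0.1332]
orientation: [[0.024, 0.999, -0.039], [0.569, -0.046, -0.821], [-0.822, -0.002, -0.57]]
contact_force: [-0.2, -0.4, -2.9]
opening: 0.145
gripper_force: 79.6
contact_force: [-0.2, -0.4, 0.3]
opening: 0.399
gripper_force: 0.0
clock: 19.47
tool_pos: [0.4632, -0.1323, 0.3268]
orientation: [[0.03, 0.999, -0.04], [0.57, -0.05, -0.82], [-0.821, 0.002, -0.571]]
[-0.82  0.49  0.89  2.16  0.8   0.88 -0.63]
-90 [-0.44  0.4   0.41  1.78 -0.19  1.    0.04] 1.5931995677387251e-07
dist 0.201 ang 0.964  | 0.0721 0.1102 -0.1521 -0.0222 0.9629 -0.0473
-60 [-0.37  0.39  0.31  1.78 -0.14  0.99  0.52] 2.128935127297404e-07
dist 0.201 ang 1.110  | 0.0721 0.1102 -0.1521 -0.2741 0.9362 -0.5293
-40 [-0.32  0.39  0.24  1.77 -0.11  0.99  0.84] 2.6305047095011217e-07
dist 0.201 ang 1.309  | 0.0721 0.1102 -0.1521 -0.4415 0.8926 -0.8494
-20 [-0.27  0.39  0.18  1.77 -0.08  0.99  1.16] 3.2428335892314986e-07
dist 0.201 ang 1.555  | 0.0721 0.1102 -0.1521 -0.6080 0.8271 -1.1678
```

```bash
python3 nudge.py '0.01 0.01 -0.02 0 0.12 0; 0.02 0.025 -0.035 0 0.24 -0.01; 0.025 0.04 -0.05 -0.01 0.36 -0.02; 0.035 0.05 -0.07 -0.01 0.48 -0.02; 0.045 0.065 -0.09 -0.015 0.6 -0.03; 0.055 0.08 -0.11 -0.015 0.72 -0.03; 0.065 0.1 -0.13 -0.02 0.84 -0.04; 0.0721 0.11 -0.152 -0.022 0.9629 -0.047; 0.0721 0.11 -0.152 -0.022 0.9629 -0.047; 0.0721 0.11 -0.152 -0.022 0.9629 -0.047; 0.0721 0.11 -0.152 -0.022 0.9629 -0.047' 1.0 | head -3
python3 - <<'E'
from s3 import *
log();pr([.5815,.028,.118],ori(-90,0))
t=env.read_camera("scene");cv2.imwrite("pics/s9.png",t)
E
```

```text
clock: 20.38
tool_pos: [0.5805, 0.0288, 0.3492]
orientation: [[-0.001, 1.0, -0.005], [1.0, 0.001, -0.003], [-0.003, -0.005, -1.0]]
dist 0.077 ang 0.006  | -0.0006 0.0014 0.0765 -0.0055 0.0030 0.0008
```

```bash
python3 nudge.py '0 0.001 0.04 0 0 0; 0 0.0014 0.0765 -0.005 0.003 0; 0 0.0014 0.0765 -0.005 0.003 0; 0 0.0014 0.0765 -0.005 0.003 0; 0 0.0014 0.0765 -0.005 0.003 0' 1.0| head -2
python3 nudge.py '0 0 0 0 0 0; 0 0 0 0 0 0; 0 0 0 0 0 0;0 0 0 0 0 0; 0 0 0 0 0 0; 0 0 0 0 0 0; 0 0 0 0 0 0; 0 0 0 0 0 0' 0.0 60
python3 nudge.py '0 0 0 0 0 -0.11; 0 0 0 0 0 -0.22; 0 0 0 0 0 -0.33; 0 0 0 0 0 -0.44; 0 0 0 0 0 -0.55; 0 0 0 0 0 -0.66; 0 0 0 0 0 -0.77; 0 0 0 0 0 -0.88; 0 0 0 0 0 -0.99; 0 0 0 0 0 -1.1; 0 0 0 0 0 -1.21; 0 0 0 0 0 -1.21'
python3 nudge.py '0 0 0 0 0 0; 0 0 0 0 0 0; 0 0 0 0 0 0'
python3 nudge.py '0 0 0 0 0 0; 0 0 0 0 0 0; 0 0 0 0 0 0; 0 0 0 0 0 0' 1.0 | tail -2
python3 nudge.py '0 0 -0.04 0 0 0; 0 0 -0.08 0 0 0; 0 0 -0.12 0 0 0; 0 0 -0.12 0 0 0'  1.0| head -2
```

```text
clock: 20.85
tool_pos: [0.5824, 0.0295, 0.2744]
clock: 21.52
tool_pos: [0.5818, 0.0298, 0.2747]
orientation: [[-0.002, 1.0, 0.001], [1.0, 0.002, 0.003], [0.003, 0.001, -1.0]]
contact_force: [-5.4, -0.5, 10.5]
opening: 0.511
gripper_force: 60.1
clock: 22.52
tool_pos: [0.5798, 0.0281, 0.2746]
orientation: [[-0.938, 0.346, -0.005], [0.346, 0.938, 0.0], [0.005, -0.001, -1.0]]
contact_force: [-16.9, -3.9, 20.1]
opening: 0.508
gripper_force: 61.2
clock: 22.77
tool_pos: [0.5798, 0.0282, 0.2746]
orientation: [[-0.936, 0.353, -0.005], [0.353, 0.936, 0.0], [0.005, -0.002, -1.0]]
contact_force: [-17.5, -4.6, 19.7]
opening: 0.509
gripper_force: 61.2
opening: 1.0
gripper_force: 0.0
clock: 23.43
tool_pos: [0.584, 0.0296, 0.4013]
```

Run:
```python
from s3 import *
log();q=np.array(env.get_obs()["qpos"]);print(q)
Rt=ori(-5,55);g=GB-.09*Rt[:,2]+[0,0,.06];pr(g,Rt);q1,w=sim(q,g,Rt);print(q1,w);print(*sim(q1,GB,Rt))
im=env.read_camera("scene");print(biscuits("scene",im,(340,220,480,340)))
d=cv2.absdiff(im,cv2.imread("pics/scene0.png")).max(2);print("changed px tray B/C:",int((d[225:300,345:425]>25).sum()))
```

```text
[-0.19  0.34  0.07  1.71 -0.03  1.08  1.11]
dist 0.479 ang 0.983  | 0.4015 0.2088 0.1562 -0.1243 -0.9418 -0.2533
[-1.33  0.45 -0.01  2.31  1.45  0.96 -1.1 ] 1.282379617550126e-06
[-1.2   0.74  0.04  2.26  1.78  0.89 -1.4 ] 1.133081329736452e-07
[(np.float64(370.6), np.float64(254.0), 43), (np.float64(378.4), np.float64(257.6), 25), (np.float64(401.2), np.float64(267.8), 47)]
changed px tray B/C: 61
```

```bash
python3 nudge.py '0.035 0.018 0.01 -0.01 -0.08 -0.02; 0.2 0.1 0.07 -0.06 -0.47 -0.125; 0.2 0.1 0.07 -0.06 -0.47 -0.125; 0.2 0.1 0.07 -0.06 -0.47 -0.125; 0.2 0.1 0.07 -0.06 -0.47 -0.125; 0.2 0.1 0.07 -0.06 -0.47 -0.125; 0.4 0.208 0.156 -0.124 -0.9418 -0.253; 0.4 0.208 0.156 -0.124 -0.9418 -0.253; 0.4 0.208 0.156 -0.124 -0.9418 -0.253; 0.4 0.208 0.156 -0.124 -0.9418 -0.253; 0.4 0.208 0.156 -0.124 -0.9418 -0.253; 0.4 0.208 0.156 -0.124 -0.9418 -0.253' | head -2
python3 - <<'E'
from s3 import *
log();q=np.array(env.get_obs()["qpos"]);print(q)
Rt=ori(-5,55);g=GB-.09*Rt[:,2]+[0,0,.06];pr(g,Rt)
im=env.read_camera("top");cv2.imwrite("pics/t9.png",im);print(biscuits("top",im,(95,200,360,300)))
E
```

```text
clock: 24.48
tool_pos: [0.3527, 0.2806, 0.2756]
[-1.16  0.3   0.11  2.37  1.51  0.76 -0.93]
dist 0.115 ang 0.099  | 0.0760 0.0774 -0.0390 -0.0297 -0.0928 -0.0151
[(np.float64(235.8), np.float64(201.5), 321), (np.float64(335.6), np.float64(246.9), 230), (np.float64(229.4), np.float64(251.4), 76), (np.float64(160.8), np.float64(246.4), 63), (np.float64(184.3), np.float64(247.4), 70), (np.float64(194.3), np.float64(248.4), 69), (np.float64(301.0), np.float64(253.7), 35), (np.float64(299.6), np.float64(285.4), 53)]
```

```bash
python3 nudge.py '0.03 0.03 -0.015 -0.01 -0.04 0; 0.06 0.06 -0.03 -0.02 -0.07 -0.01; 0.076 0.0774 -0.039 -0.03 -0.093 -0.015; 0.076 0.0774 -0.039 -0.03 -0.093 -0.015; 0.076 0.0774 -0.039 -0.03 -0.093 -0.015; 0.076 0.0774 -0.039 -0.03 -0.093 -0.015' | head -2
cat >> h.py <<'E'
def dot(p,rad=25):
    """dark handle dot nearest to predicted p in wrist image"""
    im=env.read_camera("wrist");pu=proj("wrist",p);u0,v0=(pu-rad).astype(int)
    g=cv2.cvtColor(im,cv2.COLOR_BGR2GRAY)[max(v0,0):v0+2*rad,max(u0,0):u0+2*rad]
    n,l,s,c=cv2.connectedComponentsWithStats((g<60).astype(np.uint8))
    print("pred",pu,[(round(c[i][0]+max(u0,0),1),round(c[i][1]+max(v0,0),1),int(s[i][4])) for i in range(1,n) if s[i][4]>10])
E
python3 - <<'E'
from s3 import *
log();q=np.array(env.get_obs()["qpos"]);print(q)
Rt=ori(-5,55);pr(GB,Rt);dot([.4514,.3521,.045]);print(sim(q,GB,Rt))
E
```

```text
clock: 25.03
tool_pos: [0.2842, 0.3658, 0.2422]
[-1.35  0.45  0.01  2.31  1.44  0.95 -1.1 ]
dist 0.133 ang 0.006  | 0.0488 0.0014 0.1240 -0.0032 -0.0043 0.0027
pred [281.27 119.97] [(np.float64(282.6), np.float64(125.0), 75)]
(array([-1.21,  0.74,  0.06,  2.26,  1.78,  0.88, -1.41]), np.float64(1.1736249816918769e-07))
```

```bash
python3 nudge.py '0.0488 0.0014 0.02 0 0 0; 0.0488 0.0014 0.04 0 0 0; 0.0488 0.0014 0.07 0 0 0; 0.0488 0.0014 0.1 0 0 0; 0.0488 0.0014 0.124 0 0 0; 0.0488 0.0014 0.124 0 0 0; 0.0488 0.0014 0.124 0 0 0' | head -2
python3 nudge.py '0 0 0 0 0 0; 0 0 0 0 0 0; 0 0 0 0 0 0;0 0 0 0 0 0; 0 0 0 0 0 0; 0 0 0 0 0 0; 0 0 0 0 0 0; 0 0 0 0 0 0;0 0 0 0 0 0; 0 0 0 0 0 0' 0.0 100
python3 nudge.py '-0.03 0 -0.02 0 0 0; -0.06 0 -0.045 0 0 0; -0.09 0 -0.065 0 0 0; -0.131 0 -0.092 0 0 0; -0.131 0 -0.092 0 0 0; -0.131 0 -0.092 0 0 0; -0.131 0 -0.092 0 0 0' | tail -6
python3 - <<'E'
from s3 import *
log();q=np.array(env.get_obs()["qpos"]);print(q)
g=grip_for_lip(fx(-.105,0,.14),FY,45);Rt=ori(FY,10);pr(g,Rt);q1,w=sim(q,g,Rt);print(q1,w)
q1,w=sim(q1,grip_for_lip(fx(-.105,0,.09),FY,95),ori(FY,-40));print(q1,w)
q1,w=sim(q1,slot(-.05,-93,0,.2),ori(-93,55));print(q1,w)
E
```

```text
clock: 25.67
tool_pos: [0.3587, 0.3592, 0.1313]
clock: 26.5
tool_pos: [0.3569, 0.3616, 0.1317]
orientation: [[-0.574, 0.087, 0.814], [0.049, 0.996, -0.072], [-0.818, -0.001, -0.576]]
contact_force: [-3.3, 0.2, 6.1]
opening: 0.143
gripper_force: 97.4
clock: 27.08
tool_pos: [0.3572, 0.3614, 0.2914]
orientation: [[-0.575, 0.088, 0.814], [0.051, 0.996, -0.072], [-0.817, -0.0, -0.577]]
contact_force: [0.5, 0.1, -2.2]
opening: 0.148
gripper_force: 98.0
[-1.26  0.37  0.11  2.23  1.46  0.85 -0.89]
dist 0.251 ang 0.855  | -0.0948 -0.2302 -0.0290 0.1958 0.7728 0.3093
[-0.82 -0.03  0.29  2.2   0.2   0.88  0.47] 4.3913932086484713e-07
[-0.29  0.62  0.38  1.56 -0.44  1.69  1.33] 3.4807554138585797e-07
[-0.8   0.97  1.27  2.01  0.09  0.55  0.05] 2.552883641994327e-07
```

```bash
python3 nudge.py '-0.01 -0.025 0 0.02 0.08 0.03; -0.02 -0.05 -0.01 0.04 0.17 0.06; -0.03 -0.075 -0.01 0.06 0.25 0.09; -0.04 -0.1 -0.01 0.08 0.34 0.13; -0.05 -0.13 -0.01 0.1 0.43 0.17; -0.066 -0.16 -0.02 0.13 0.52 0.2; -0.08 -0.185 -0.02 0.155 0.62 0.25; -0.09 -0.21 -0.025 0.18 0.7 0.28; -0.0948 -0.23 -0.029 0.1958 0.7728 0.3093; -0.0948 -0.23 -0.029 0.1958 0.7728 0.3093; -0.0948 -0.23 -0.029 0.1958 0.7728 0.3093; -0.0948 -0.23 -0.029 0.1958 0.7728 0.3093'
python3 - <<'E'
from s3 import *
log();pr(grip_for_lip(fx(-.105,0,.14),FY,45),ori(FY,10))
for t,z in((70,.1),(80,.092),(90,.09),(95,.09)):pr(grip_for_lip(fx(-.105,0,z),FY,t),ori(FY,55-t))
# compare scene image with that for pan A at the same stage
im=crop(env.read_camera("scene"),180,110,200,170,4);cv2.imwrite("pics/s10.png",im);a=cv2.imread("pics/s5.png")
d=cv2.absdiff(im,a).max(2);ys,xs=np.where(d[100:340,500:760]>50);print("diff",len(ys),xs.min()+500 if len(xs) else 0,xs.max()+500 if len(xs) else 0)
for y in range(-12,13,4):
  r=[]
  for x in range(-12,13,4):
    A=a[120:330,530:740].astype(float);B=im[120+y:330+y,530+x:740+x].astype(float);r.append(np.abs(A-B).mean())
  print(y,np.array(r))
E
```

```text
clock: 28.08
tool_pos: [0.3678, 0.1302, 0.3846]
orientation: [[-0.889, 0.43, 0.156], [0.423, 0.903, -0.079], [-0.175, -0.004, -0.985]]
contact_force: [0.3, 0.4, -1.8]
opening: 0.143
gripper_force: 98.1
dist 0.001 ang 0.004  | -0.0006 -0.0008 -0.0010 -0.0041 0.0015 0.0010
dist 0.117 ang 0.438  | -0.1136 -0.0008 0.0267 -0.0043 0.4378 0.0000
dist 0.166 ang 0.612  | -0.1598 -0.0008 0.0446 -0.0043 0.6124 -0.0003
dist 0.214 ang 0.787  | -0.2045 -0.0007 0.0647 -0.0043 0.7869 -0.0007
dist 0.238 ang 0.874  | -0.2257 -0.0007 0.0766 -0.0043 0.8742 -0.0009
diff 378 547 687
-12 [16.77 15.38 13.9  12.37 10.99 10.51 11.02]
-8 [14.6  13.11 11.45  9.79  8.66  8.71 10.92]
-4 [12.16 10.4   8.55  6.81  6.14  8.36 10.76]
0 [10.75  8.01  5.63  3.49  5.31  8.07 10.7 ]
4 [ 9.87  6.99  3.95  3.7   6.6   9.4  11.84]
8 [ 9.03  6.76  5.4   6.72  8.85 11.29 13.48]
12 [ 9.13  7.57  8.36  9.84 11.43 13.1  15.03]
```

Pan B sits in the grip exactly as A did. Pouring.

```bash
python3 nudge.py '-0.028 0 0.006 0 0.11 0; -0.057 0 0.013 0 0.22 0; -0.085 0 0.02 0 0.33 0; -0.1135 0 0.027 0 0.438 0; -0.136 0 0.036 0 0.526 0; -0.16 0 0.045 0 0.612 0; -0.182 0 0.055 0 0.7 0; -0.2043 0 0.065 0 0.787 0; -0.2254 0 0.077 0 0.8742 0; -0.2254 0 0.077 0 0.8742 0; -0.2254 0 0.077 0 0.8742 0; -0.2254 0 0.077 0 0.8742 0' | tail -5
python3 nudge.py '0 0 0 0 0 0; 0 0 0 0 0 0; 0 0 0 0 0 0;0 0 0 0 0 0; 0 0 0 0 0 0' >/dev/null
python3 - <<'E'
from s3 import *
log();cv2.imwrite("pics/s11.png",env.read_camera("scene"))
d=cv2.absdiff(crop(cv2.imread("pics/s11.png"),180,110,200,170,4),cv2.imread("pics/s6.png")).max(2);print((d[190:400,520:660]>50).sum())
E
python3 nudge.py '0.02 0 -0.02 0 -0.1 0; 0.045 0 -0.04 0 -0.2 0; 0.08 0 -0.06 0 -0.3 0; 0.105 0 -0.08 0 -0.4 0; 0.13 0 -0.1 0 -0.5 0; 0.15 0 -0.12 0 -0.6 0; 0.16 0 -0.14 0 -0.7 0; 0.17 0 -0.14 0 -0.8 0; 0.17 0 -0.14 0 -0.875 0; 0.17 0 -0.14 0 -0.875 0' | tail -6
python3 - <<'E'
from s3 import *
log();q=np.array(env.get_obs()["qpos"]);print(q)
for ps,a,g in((-60,30,[.5,-.12,.32]),(-93,55,slot(-.05,-93,0,.2))):
  Rt=ori(ps,a);pr(g,Rt);q1,w=sim(q,g,Rt);print(q1,w);print(*sim(q1,slot(-.05,-93,0,.0435),ori(-93,55)))
E
```

```text
tool_pos: [0.5801, 0.0296, 0.3484]
orientation: [[-0.691, 0.429, -0.582], [0.33, 0.903, 0.274], [0.643, -0.003, -0.766]]
contact_force: [-0.5, 0.4, -1.3]
opening: 0.145
gripper_force: 98.4
0
clock: 30.43
tool_pos: [0.5431, 0.0462, 0.5676]
orientation: [[-0.888, 0.429, 0.163], [0.422, 0.903, -0.076], [-0.18, 0.002, -0.984]]
contact_force: [-0.9, 1.2, -2.0]
opening: 0.141
gripper_force: 98.4
[-0.64  0.12  0.5   1.63  0.04  1.26  0.96]
dist 0.172 ang 0.692  | 0.0512 -0.1249 0.1059 0.2109 -0.3328 0.5688
[-0.67  0.    0.51  2.05  0.6   0.98  0.05] 1.7568832863434483e-07
[-0.51  0.96  0.71  2.02  0.82  0.54 -0.84] 2.3928875609418404e-07
dist 0.369 ang 1.388  | -0.0433 -0.2233 0.2910 0.6531 -0.6859 1.0152
[-0.64  0.71  0.91  2.01  0.68  0.7  -0.48] 2.6094307269502074e-07
[-0.59  1.03  0.83  2.02  0.64  0.47 -0.69] 6.373782139090069e-08
```

```bash
python3 nudge.py '-0.004 -0.02 0.02 0.055 -0.057 0.085; -0.007 -0.037 0.045 0.11 -0.114 0.17; -0.011 -0.056 0.07 0.163 -0.17 0.25; -0.014 -0.074 0.095 0.217 -0.23 0.34; -0.02 -0.11 0.14 0.32 -0.34 0.5; -0.02 -0.11 0.145 0.33 -0.34 0.51; -0.0433 -0.2233 0.291 0.653 -0.686 1.015; -0.0433 -0.2233 0.291 0.653 -0.686 1.015; -0.0433 -0.2233 0.291 0.653 -0.686 1.015; -0.0433 -0.2233 0.291 0.653 -0.686 1.015; -0.0433 -0.2233 0.291 0.653 -0.686 1.015; -0.0433 -0.2233 0.291 0.653 -0.686 1.015' | head -2
python3 nudge.py '0 0 0 0 0 0; 0 0 0 0 0 0' | tail -6
python3 - <<'E'
from s3 import *
log();q=np.array(env.get_obs()["qpos"]);print(q)
pr(slot(-.05,-93,0,.2),ori(-93,55));pr(slot(-.05,-93,0,.0435),ori(-93,55));print(sim(q,slot(-.05,-93,0,.0435),ori(-93,55)))
im=env.read_camera("top");print(biscuits("top",im,(95,200,360,300)))
im=env.read_camera("scene");cv2.imwrite("pics/s12.png",im);print(biscuits("scene",im,(340,220,480,340)))
E
```

```text
clock: 31.43
tool_pos: [0.5303, -0.1987, 0.284]
clock: 31.6
tool_pos: [0.5329, -0.1961, 0.2869]
orientation: [[0.024, 0.999, -0.048], [0.572, -0.053, -0.819], [-0.82, -0.008, -0.572]]
contact_force: [0.0, -0.4, -1.3]
opening: 0.141
gripper_force: 98.5
[-0.64  0.71  0.91  2.01  0.68  0.7  -0.48]
dist 0.002 ang 0.008  | -0.0013 0.0003 -0.0013 -0.0054 0.0018 0.0062
dist 0.155 ang 0.008  | 0.1270 0.0016 0.0882 -0.0054 0.0018 0.0062
(array([-0.59,  1.03,  0.83,  2.02,  0.64,  0.47, -0.69]), np.float64(6.351169205085309e-08))
[(np.float64(235.9), np.float64(201.5), 332), (np.float64(359.5), np.float64(209.5), 19), (np.float64(229.6), np.float64(251.3), 81), (np.float64(184.3), np.float64(247.4), 70), (np.float64(194.3), np.float64(248.4), 69), (np.float64(275.9), np.float64(248.1), 50)]
[(np.float64(370.6), np.float64(254.0), 42), (np.float64(378.4), np.float64(257.6), 25)]
```

B's biscuit is at (276,248), inside the pocket under the window. I'll check that pan A hasn't been knocked since, then place B beside it.

Run:
```python
from h import *
a=cv2.imread("pics/s9.png");b=cv2.imread("pics/s12.png");d=cv2.absdiff(a,b).max(2)>35
d_=R.from_euler('ZY',[-93,0],degrees=True);o=slot(-.05,-93,-.072,.0435)
P=[proj("scene",o+d_.apply(np.array(c)-[-.068,0,.036])) for c in((.072,.03,.044),(.072,-.03,.044),(-.028,.03,.044),(-.028,-.03,.044),(-.028,.03,0),(.028,.03,0),(-.11,0,.04))];P=np.array(P);print(P)
lo=P.min(0).astype(int)-2;hi=P.max(0).astype(int)+2
ys,xs=np.where(d[lo[1]:hi[1],lo[0]:hi[0]]);print(lo,hi,len(ys))
g=cv2.cvtColor(b,cv2.COLOR_BGR2GRAY)
n,l,s,c=cv2.connectedComponentsWithStats((g[150:215,135:255]>70).astype(np.uint8));
h=cv2.cvtColor(b,cv2.COLOR_BGR2HSV)[lo[1]-12:hi[1]+12,lo[0]-12:hi[0]+12]
m=((h[...,1]<70)&(h[...,2]>60));ys,xs=np.where(m);print("grey extent",xs.min()+lo[0]-12,xs.max()+lo[0]-12,ys.min()+lo[1]-12,ys.max()+lo[1]-12)
```

```text
[[175.0133 155.1968]
 [188.2247 147.7151]
 [197.8028 164.8377]
 [210.8206 156.8707]
 [199.2242 176.701 ]
 [186.4985 171.1246]
 [224.1824 170.0572]]
[173 145] [226 178] 0
grey extent 161 224 133 189
```

```bash
python3 nudge.py '0.025 0 0.017 0 0 0; 0.05 0 0.035 0 0 0; 0.075 0.001 0.052 0 0 0; 0.1 0.001 0.07 -0.005 0 0.006; 0.115 0.0016 0.08 -0.005 0 0.006; 0.127 0.0016 0.0882 -0.005 0 0.006; 0.127 0.0016 0.0882 -0.005 0 0.006; 0.127 0.0016 0.0882 -0.005 0 0.006; 0.127 0.0016 0.0882 -0.005 0 0.006' | tail -6
python3 nudge.py '0 0 0 0 0 0; 0 0 0 0 0 0; 0 0 0 0 0 0; 0 0 0 0 0 0; 0 0 0 0 0 0; 0 0 0 0 0 0' 0.4 | tail -3
python3 nudge.py '0 0 -0.03 0 0 0; 0 0 -0.06 0 0 0; 0 0 -0.09 0 0 0; -0.05 0 -0.12 0 0 0; -0.08 0 -0.14 0 0 0; -0.12 0 -0.16 0 0 0; -0.12 0 -0.16 0 0 0' 0.4 | head -3
python3 - <<'E'
from s3 import *
log();q=np.array(env.get_obs()["qpos"]);print(q)
Rt=ori(-90,0);g=np.array([.5806,.027,.2]);print(*sim(q,g,Rt));pr(g,Rt)
E
```

```text
clock: 32.45
tool_pos: [0.534, -0.1958, 0.1344]
orientation: [[0.034, 0.999, -0.041], [0.573, -0.053, -0.818], [-0.819, 0.005, -0.574]]
contact_force: [0.5, 0.7, -1.1]
opening: 0.143
gripper_force: 99.4
contact_force: [-0.2, 0.1, 0.1]
opening: 0.397
gripper_force: 0.0
clock: 33.53
tool_pos: [0.5365, -0.1352, 0.3281]
orientation: [[0.038, 0.998, -0.041], [0.572, -0.055, -0.819], [-0.82, 0.008, -0.573]]
[-0.76  0.63  0.91  1.98  0.65  0.86 -0.48]
[-0.46  0.4   0.44  1.79 -0.2   1.    0.05] 1.1167254856432452e-07
dist 0.170 ang 0.963  | 0.0725 0.0353 -0.1498 -0.0193 0.9608 -0.0544
```

```bash
python3 nudge.py '0.01 0.005 -0.02 0 0.12 0; 0.02 0.01 -0.035 0 0.24 -0.01; 0.025 0.013 -0.055 -0.01 0.36 -0.02; 0.035 0.017 -0.075 -0.01 0.48 -0.02; 0.045 0.022 -0.095 -0.015 0.6 -0.03; 0.055 0.026 -0.11 -0.015 0.72 -0.03; 0.065 0.03 -0.13 -0.02 0.84 -0.04; 0.0725 0.035 -0.15 -0.019 0.9608 -0.054; 0.0725 0.035 -0.15 -0.019 0.9608 -0.054; 0.0725 0.035 -0.15 -0.019 0.9608 -0.054; 0.0725 0.035 -0.15 -0.019 0.9608 -0.054' 1.0 | head -3
python3 - <<'E'
from s3 import *
log();pr([.5806,.027,.118],ori(-90,0))
t=env.read_camera("scene");cv2.imwrite("pics/s13.png",t);print(env.get_obs()["qpos"])
E
```

```text
clock: 34.45
tool_pos: [0.5795, 0.028, 0.3491]
orientation: [[-0.0, 1.0, -0.006], [1.0, 0.0, -0.002], [-0.002, -0.006, -1.0]]
dist 0.076 ang 0.006  | -0.0008 0.0015 0.0764 -0.0060 0.0021 0.0002
[-0.45  0.41  0.42  1.79 -0.19  0.99  0.05]
```

```bash
python3 nudge.py '0 0.001 0.04 0 0 0; 0 0.0015 0.0764 -0.006 0.002 0; 0 0.0015 0.0764 -0.006 0.002 0; 0 0.0015 0.0764 -0.006 0.002 0; 0 0.0015 0.0764 -0.006 0.002 0' 1.0| head -2
python3 nudge.py '0 0 0 0 0 0; 0 0 0 0 0 0; 0 0 0 0 0 0;0 0 0 0 0 0; 0 0 0 0 0 0; 0 0 0 0 0 0; 0 0 0 0 0 0; 0 0 0 0 0 0' 0.0 60 | tail -5
python3 nudge.py '0 0 0 0 0 -0.11; 0 0 0 0 0 -0.22; 0 0 0 0 0 -0.33; 0 0 0 0 0 -0.44; 0 0 0 0 0 -0.55; 0 0 0 0 0 -0.66; 0 0 0 0 0 -0.77; 0 0 0 0 0 -0.88; 0 0 0 0 0 -0.99; 0 0 0 0 0 -1.1; 0 0 0 0 0 -1.22; 0 0 0 0 0 -1.22'|tail -5
python3 nudge.py '0 0 0 0 0 0; 0 0 0 0 0 0; 0 0 0 0 0 0'
python3 nudge.py '0 0 0 0 0 0; 0 0 0 0 0 0; 0 0 0 0 0 0; 0 0 0 0 0 0' 1.0 | tail -2
python3 nudge.py '0 0 -0.04 0 0 0; 0 0 -0.08 0 0 0; 0 0 -0.12 0 0 0; 0 0 -0.12 0 0 0'  1.0| head -2
python3 - <<'E'
from s3 import *
log();q=np.array(env.get_obs()["qpos"]);print(q)
Rt=ori(-6,55);g=GC-.09*Rt[:,2]+[0,0,.06];pr(g,Rt);q1,w=sim(q,g,Rt);print(q1,w);print(*sim(q1,GC,Rt))
im=env.read_camera("scene");print(biscuits("scene",im,(340,220,480,340)))
E
```

```text
clock: 34.92
tool_pos: [0.5815, 0.0287, 0.2743]
tool_pos: [0.5814, 0.029, 0.2748]
orientation: [[-0.001, 1.0, 0.003], [1.0, 0.001, 0.003], [0.003, 0.003, -1.0]]
contact_force: [-2.5, -0.3, 7.4]
opening: 0.512
gripper_force: 60.0
tool_pos: [0.5798, 0.0277, 0.2748]
orientation: [[-0.942, 0.337, -0.001], [0.337, 0.942, 0.001], [0.002, 0.001, -1.0]]
contact_force: [-9.9, -3.5, 15.4]
opening: 0.508
gripper_force: 60.6
clock: 36.83
tool_pos: [0.5799, 0.0277, 0.2747]
orientation: [[-0.939, 0.343, -0.001], [0.343, 0.939, 0.001], [0.002, 0.0, -1.0]]
contact_force: [-10.9, -3.3, 14.4]
opening: 0.509
gripper_force: 60.6
opening: 0.999
gripper_force: 0.0
clock: 37.5
tool_pos: [0.5829, 0.0288, 0.4013]
[-0.2   0.34  0.09  1.72 -0.04  1.08  1.12]
dist 0.431 ang 0.976  | 0.3769 0.1393 0.1559 -0.1112 -0.9428 -0.2287
[-1.24  0.39 -0.07  2.46  1.53  0.97 -1.22] 1.6805907987998e-06
[-1.08  0.72 -0.02  2.41  1.93  0.97 -1.55] 1.6606130744180804e-07
[(np.float64(370.5), np.float64(253.9), 41), (np.float64(378.4), np.float64(257.6), 25)]
```

```bash
python3 nudge.py '0.035 0.013 0.01 -0.01 -0.08 -0.02; 0.19 0.07 0.07 -0.055 -0.47 -0.115; 0.19 0.07 0.07 -0.055 -0.47 -0.115; 0.19 0.07 0.07 -0.055 -0.47 -0.115; 0.19 0.07 0.07 -0.055 -0.47 -0.115; 0.19 0.07 0.07 -0.055 -0.47 -0.115; 0.377 0.139 0.156 -0.111 -0.943 -0.229; 0.377 0.139 0.156 -0.111 -0.943 -0.229; 0.377 0.139 0.156 -0.111 -0.943 -0.229; 0.377 0.139 0.156 -0.111 -0.943 -0.229; 0.377 0.139 0.156 -0.111 -0.943 -0.229; 0.377 0.139 0.156 -0.111 -0.943 -0.229' | head -2
python3 nudge.py '0 0 0 0 0 0' | head -3
python3 - <<'E'
from s3 import *
log();q=np.array(env.get_obs()["qpos"]);print(q)
Rt=ori(-6,55);g=GC-.09*Rt[:,2]+[0,0,.06];pr(g,Rt)
im=env.read_camera("top");cv2.imwrite("pics/t13.png",im);print(biscuits("top",im,(95,200,360,300)))
E
```

```text
clock: 38.55
tool_pos: [0.3439, 0.2266, 0.2732]
clock: 38.63
tool_pos: [0.3412, 0.2291, 0.271]
orientation: [[-0.687, 0.15, 0.711], [0.092, 0.989, -0.12], [-0.72, -0.017, -0.693]]
[-1.08  0.25  0.08  2.45  1.5   0.71 -0.91]
dist 0.091 ang 0.163  | 0.0692 0.0507 -0.0317 -0.0461 -0.1558 -0.0165
[(np.float64(235.8), np.float64(201.6), 328), (np.float64(335.6), np.float64(246.8), 231), (np.float64(297.8), np.float64(241.7), 25), (np.float64(229.5), np.float64(251.4), 76), (np.float64(184.3), np.float64(247.4), 70), (np.float64(194.3), np.float64(248.4), 69), (np.float64(299.9), np.float64(285.3), 50)]
```

```bash
python3 nudge.py '0.03 0.02 -0.015 -0.02 -0.06 0; 0.05 0.04 -0.025 -0.035 -0.11 -0.01; 0.0692 0.0507 -0.0317 -0.046 -0.156 -0.0165; 0.0692 0.0507 -0.0317 -0.046 -0.156 -0.0165; 0.0692 0.0507 -0.0317 -0.046 -0.156 -0.0165; 0.0692 0.0507 -0.0317 -0.046 -0.156 -0.0165' | head -2
python3 - <<'E'
from s3 import *
log();q=np.array(env.get_obs()["qpos"]);print(q)
Rt=ori(-6,55);pr(GC,Rt);dot([.4462,.2719,.045]);print(sim(q,GC,Rt))
E
```

```text
clock: 39.18
tool_pos: [0.2832, 0.2863, 0.2447]
[-1.27  0.38 -0.02  2.47  1.53  0.95 -1.2 ]
dist 0.133 ang 0.010  | 0.0538 0.0035 0.1218 -0.0091 -0.0008 -0.0032
pred [285.55 111.11] [(np.float64(288.4), np.float64(115.8), 77)]
(array([-1.11,  0.72,  0.02,  2.41,  1.94,  0.95, -1.56]), np.float64(1.7539983897318394e-07))
```

```bash
python3 nudge.py '0.0538 0.0035 0.02 0 0 0; 0.0538 0.0035 0.04 -0.009 0 0; 0.0538 0.0035 0.07 -0.009 0 0; 0.0538 0.0035 0.1 -0.009 0 0; 0.0538 0.0035 0.122 -0.009 0 0; 0.0538 0.0035 0.122 -0.009 0 0; 0.0538 0.0035 0.122 -0.009 0 0' | head -2
python3 nudge.py '0 0 0 0 0 0; 0 0 0 0 0 0; 0 0 0 0 0 0;0 0 0 0 0 0; 0 0 0 0 0 0; 0 0 0 0 0 0; 0 0 0 0 0 0; 0 0 0 0 0 0;0 0 0 0 0 0; 0 0 0 0 0 0' 0.0 100
python3 nudge.py '-0.03 0 -0.02 0 0 0; -0.06 0 -0.045 0 0 0; -0.09 0 -0.065 0 0 0; -0.131 0 -0.092 0 0 0; -0.131 0 -0.092 0 0 0; -0.131 0 -0.092 0 0 0; -0.131 0 -0.092 0 0 0' | tail -6
python3 - <<'E'
from s3 import *
log();q=np.array(env.get_obs()["qpos"]);print(q)
g=grip_for_lip(fx(-.105,0,.14),FY,45);Rt=ori(FY,10);pr(g,Rt);q1,w=sim(q,g,Rt);print(q1,w)
E
```

```text
clock: 39.82
tool_pos: [0.3532, 0.2811, 0.1308]
clock: 40.65
tool_pos: [0.3515, 0.2831, 0.1311]
orientation: [[-0.569, 0.104, 0.816], [0.064, 0.995, -0.082], [-0.82, 0.005, -0.573]]
contact_force: [-4.2, 1.2, 5.3]
opening: 0.146
gripper_force: 97.7
clock: 41.23
tool_pos: [0.351, 0.282, 0.2909]
orientation: [[-0.57, 0.105, 0.815], [0.065, 0.994, -0.082], [-0.819, 0.007, -0.574]]
contact_force: [-0.1, 0.1, -2.0]
opening: 0.144
gripper_force: 98.1
[-1.19  0.29  0.11  2.39  1.58  0.84 -1.  ]
dist 0.180 ang 0.851  | -0.0972 -0.1494 -0.0282 0.1932 0.7764 0.2908
[-0.85 -0.03  0.32  2.21  0.2   0.88  0.47] 5.721823174964222e-07
```

```bash
python3 nudge.py '-0.01 -0.017 0 0.02 0.08 0.03; -0.02 -0.033 -0.01 0.04 0.17 0.06; -0.03 -0.05 -0.01 0.06 0.25 0.09; -0.04 -0.067 -0.01 0.08 0.34 0.13; -0.05 -0.083 -0.015 0.1 0.43 0.16; -0.066 -0.1 -0.02 0.13 0.52 0.19; -0.08 -0.12 -0.02 0.15 0.62 0.23; -0.09 -0.135 -0.025 0.175 0.7 0.26; -0.0972 -0.1494 -0.028 0.193 0.7764 0.291; -0.0972 -0.1494 -0.028 0.193 0.7764 0.291; -0.0972 -0.1494 -0.028 0.193 0.7764 0.291; -0.0972 -0.1494 -0.028 0.193 0.7764 0.291'
python3 - <<'E'
from s3 import *
log();pr(grip_for_lip(fx(-.105,0,.14),FY,45),ori(FY,10))
for t,z in((70,.1),(95,.09)):pr(grip_for_lip(fx(-.105,0,z),FY,t),ori(FY,55-t))
im=crop(env.read_camera("scene"),180,110,200,170,4);cv2.imwrite("pics/s14.png",im);a=cv2.imread("pics/s5.png")
for y in range(-8,9,4):
  print(y,np.array([np.abs(a[120:330,530:740].astype(float)-im[120+y:330+y,530+x:740+x]).mean() for x in range(-8,9,4)]))
print(env.get_obs()["opening"])
E
```

```text
clock: 42.23
tool_pos: [0.3679, 0.1301, 0.3841]
orientation: [[-0.889, 0.43, 0.157], [0.423, 0.903, -0.08], [-0.176, -0.005, -0.984]]
contact_force: [0.7, 0.7, -1.7]
opening: 0.144
gripper_force: 98.2
dist 0.002 ang 0.006  | -0.0005 -0.0007 -0.0015 -0.0049 0.0024 0.0014
dist 0.117 ang 0.439  | -0.1136 -0.0008 0.0263 -0.0052 0.4387 0.0003
dist 0.238 ang 0.875  | -0.2255 -0.0007 0.0763 -0.0052 0.8750 -0.0008
-8 [13.27 11.77 10.26  9.26  9.81]
-4 [10.72  9.05  7.36  7.21  9.42]
0 [8.31 6.21 4.41 6.58 9.11]
4 [ 7.09  4.38  5.13  7.79 10.37]
8 [ 7.    6.3   7.65  9.79 12.1 ]
0.13936036668188012
```

Pan C is true in the grip as well. Pouring.

```bash
python3 nudge.py '-0.028 0 0.006 0 0.11 0; -0.057 0 0.013 0 0.22 0; -0.085 0 0.02 0 0.33 0; -0.1135 0 0.027 0 0.438 0; -0.136 0 0.036 0 0.526 0; -0.16 0 0.045 0 0.612 0; -0.182 0 0.055 0 0.7 0; -0.2043 0 0.065 0 0.787 0; -0.2254 0 0.077 0 0.875 0; -0.2254 0 0.077 0 0.875 0; -0.2254 0 0.077 0 0.875 0; -0.2254 0 0.077 0 0.875 0' | tail -5
python3 nudge.py '0 0 0 0 0 0; 0 0 0 0 0 0; 0 0 0 0 0 0;0 0 0 0 0 0; 0 0 0 0 0 0' >/dev/null
python3 - <<'E'
from s3 import *
log();im=env.read_camera("scene");cv2.imwrite("pics/s15.png",im)
d=cv2.absdiff(crop(im,180,110,200,170,4),cv2.imread("pics/s6.png")).max(2);print((d[190:400,520:660]>50).sum())
E
python3 nudge.py '0.02 0 -0.02 0 -0.1 0; 0.045 0 -0.04 0 -0.2 0; 0.08 0 -0.06 0 -0.3 0; 0.105 0 -0.08 0 -0.4 0; 0.13 0 -0.1 0 -0.5 0; 0.15 0 -0.12 0 -0.6 0; 0.16 0 -0.14 0 -0.7 0; 0.17 0 -0.14 0 -0.8 0; 0.17 0 -0.14 0 -0.875 0; 0.17 0 -0.14 0 -0.875 0' | tail -6
python3 - <<'E'
from s3 import *
log();q=np.array(env.get_obs()["qpos"]);print(q)
g=slot(-.05,-93,.072,.2);Rt=ori(-93,55);pr(g,Rt);q1,w=sim(q,g,Rt);print(q1,w);print(*sim(q1,slot(-.05,-93,.072,.0435),Rt))
im=env.read_camera("scene");cv2.imwrite("pics/s16.png",im)
b=cv2.imread("pics/s13.png");d=cv2.absdiff(im,b).max(2)>35;print("mat diff",d[140:215,140:250].sum())
E
```

```text
tool_pos: [0.5802, 0.0293, 0.3481]
orientation: [[-0.69, 0.429, -0.583], [0.331, 0.903, 0.274], [0.644, -0.004, -0.765]]
contact_force: [-0.2, -0.2, -1.6]
opening: 0.141
gripper_force: 98.3
0
clock: 44.58
tool_pos: [0.5435, 0.0459, 0.5673]
orientation: [[-0.889, 0.429, 0.162], [0.422, 0.903, -0.075], [-0.179, 0.002, -0.984]]
contact_force: [0.0, 0.4, -2.2]
opening: 0.145
gripper_force: 98.3
[-0.69  0.12  0.55  1.63  0.04  1.26  0.97]
dist 0.376 ang 1.389  | -0.1087 -0.1957 0.3026 0.6524 -0.6867 1.0156
[-0.62  0.84  0.98  1.83  0.45  0.72 -0.27] 2.2463658585378592e-07
[-0.57  1.11  0.88  1.84  0.38  0.53 -0.43] 4.320643838281796e-08
mat diff 81
```

```bash
python3 nudge.py '-0.009 -0.02 0.02 0.055 -0.057 0.085; -0.018 -0.033 0.047 0.11 -0.114 0.17; -0.027 -0.05 0.073 0.163 -0.17 0.25; -0.036 -0.065 0.098 0.217 -0.23 0.34; -0.05 -0.098 0.15 0.325 -0.34 0.5; -0.055 -0.098 0.15 0.325 -0.34 0.51; -0.1087 -0.1957 0.3026 0.652 -0.687 1.0156; -0.1087 -0.1957 0.3026 0.652 -0.687 1.0156; -0.1087 -0.1957 0.3026 0.652 -0.687 1.0156; -0.1087 -0.1957 0.3026 0.652 -0.687 1.0156; -0.1087 -0.1957 0.3026 0.652 -0.687 1.0156; -0.1087 -0.1957 0.3026 0.652 -0.687 1.0156' | head -2
python3 nudge.py '0 0 0 0 0 0; 0 0 0 0 0 0' | tail -6
python3 - <<'E'
from s3 import *
log();q=np.array(env.get_obs()["qpos"]);print(q)
pr(slot(-.05,-93,.072,.2),ori(-93,55));pr(slot(-.05,-93,.072,.0435),ori(-93,55))
im=env.read_camera("top");cv2.imwrite("pics/t17.png",im);print(biscuits("top",im,(220,170,350,300)))
im=env.read_camera("scene");cv2.imwrite("pics/s17.png",im);print(biscuits("scene",im,(340,220,480,340)))
b=cv2.imread("pics/s13.png");d=cv2.absdiff(im,b).max(2)>35;ys,xs=np.where(d[150:215,140:260]);print("mat diff",len(ys),xs.min()+140,xs.max()+140,ys.min()+150,ys.max()+150)
a=np.hstack([crop(im,130,110,120,110,4)[:, :480],crop(cv2.imread("pics/t17.png"),220,170,130,120,3)[:360].repeat(1,0)[:360] if 0 else cv2.resize(cv2.imread("pics/t17.png")[185:295,225:345],(320,440*320//480))[:0].reshape(0,320,3) if 0 else cv2.copyMakeBorder(crop(cv2.imread("pics/t17.png"),235,175,100,110,3),0,110,0,0,0)])
cv2.imwrite("pics/v17.png",a);print(a.shape)
E
```

```text
clock: 45.63
tool_pos: [0.6029, -0.2029, 0.2821]
clock: 45.8
tool_pos: [0.6048, -0.2002, 0.2862]
orientation: [[0.024, 0.999, -0.049], [0.571, -0.054, -0.819], [-0.82, -0.008, -0.572]]
contact_force: [-0.3, -0.5, -0.7]
opening: 0.137
gripper_force: 98.3
[-0.62  0.85  0.97  1.83  0.45  0.72 -0.27]
dist 0.003 ang 0.009  | -0.0017 0.0003 -0.0020 -0.0057 0.0020 0.0062
dist 0.154 ang 0.009  | 0.1266 0.0016 0.0875 -0.0057 0.0020 0.0062
[(np.float64(276.1), np.float64(172.3), 154), (np.float64(235.8), np.float64(201.7), 335), (np.float64(334.5), np.float64(252.2), 194), (np.float64(227.3), np.float64(247.1), 46), (np.float64(300.0), np.float64(285.3), 51)]
[(np.float64(340.1), np.float64(221.6), 29)]
mat diff 184 153 259 150 214
(440, 780, 3)
```

Run:
```python
from h import *
im=cv2.imread("pics/s17.png");b=cv2.imread("pics/s13.png")
d=(cv2.absdiff(im,b).max(2)>35).astype(np.uint8)[150:215,140:260]
n,l,s,c=cv2.connectedComponentsWithStats(d);print([(s[i][:2]+[140,150],s[i][2:4],s[i][4]) for i in range(1,n)])
t=cv2.imread("pics/t17.png").astype(int);t13=cv2.imread("pics/t13.png").astype(int)
# chroma map in feeder
for nm,x in(("t13",t13),("t17",t)):
    r=x[...,2]-x[...,0];m=((r>25)&(x[...,1]/np.maximum(x[...,2],1)>.62)).astype(np.uint8);m[:185]=0;m[285:]=0;m[:,:235]=0;m[:,335:]=0
    n,l,s,c=cv2.connectedComponentsWithStats(m);print(nm,[(c[i].round(1).tolist(),int(s[i][4]),x[int(c[i][1]),int(c[i][0])].tolist()) for i in range(1,n) if s[i][4]>8])
print([ (u,v,t[v,u].tolist()) for v in(240,250,260) for u in(262,270,278)])
```

```text
[(array([153, 150]), array([9, 2], dtype=int32), np.int32(14)), (array([240, 204]), array([20, 11], dtype=int32), np.int32(170))]
t13 [([240.4, 191.6], 129, [129, 148, 195]), ([327.9, 193.7], 154, [132, 151, 196]), ([313.7, 221.6], 28, [168, 168, 180]), ([298.7, 242.4], 56, [139, 168, 197]), ([321.4, 272.0], 173, [156, 168, 200]), ([244.8, 274.0], 74, [134, 138, 168])]
t17 [([240.4, 191.6], 127, [143, 164, 216]), ([284.3, 236.0], 5200, [72, 86, 102]), ([321.4, 272.1], 173, [173, 186, 220])]
[(262, 240, [67, 81, 96]), (270, 240, [70, 83, 100]), (278, 240, [72, 86, 101]), (262, 250, [72, 85, 101]), (270, 250, [70, 84, 100]), (278, 250, [71, 84, 100]), (262, 260, [70, 83, 100]), (270, 260, [69, 83, 100]), (278, 260, [69, 80, 97])]
```

The arm hides the window in this top view. Pans A and B are unmoved, so I'll place C and then look.

```bash
python3 nudge.py '0.025 0 0.017 0 0 0; 0.05 0 0.035 0 0 0; 0.075 0.001 0.052 0 0 0; 0.1 0.001 0.07 -0.005 0 0.006; 0.115 0.0016 0.08 -0.005 0 0.006; 0.1266 0.0016 0.0875 -0.005 0 0.006; 0.1266 0.0016 0.0875 -0.005 0 0.006; 0.1266 0.0016 0.0875 -0.005 0 0.006; 0.1266 0.0016 0.0875 -0.005 0 0.006' | tail -6
python3 nudge.py '0 0 0 0 0 0; 0 0 0 0 0 0; 0 0 0 0 0 0; 0 0 0 0 0 0; 0 0 0 0 0 0; 0 0 0 0 0 0' 0.35 | tail -3
python3 nudge.py '0 0 -0.03 0 0 0; 0 0 -0.06 0 0 0; 0 0 -0.09 0 0 0; -0.05 0 -0.12 0 0 0; -0.08 0 -0.14 0 0 0; -0.12 0 -0.16 0 0 0; -0.17 0 -0.19 0 0 0; -0.2 0 -0.2 0 0 0; -0.2 0 -0.2 0 0 0' 0.35 | head -3
python3 - <<'E'
from s3 import *
log();q=np.array(env.get_obs()["qpos"]);print(q)
g=[.35,-.35,.25];Rt=ori(-60,10);print(sim(q,g,Rt));pr(g,Rt)
E
```

```text
clock: 46.65
tool_pos: [0.6061, -0.1994, 0.1351]
orientation: [[0.035, 0.999, -0.04], [0.572, -0.053, -0.818], [-0.819, 0.006, -0.573]]
contact_force: [0.1, -0.9, -1.4]
opening: 0.143
gripper_force: 98.5
contact_force: [0.8, 0.6, -0.7]
opening: 0.345
gripper_force: 0.0
clock: 47.9
tool_pos: [0.6069, -0.152, 0.4173]
orientation: [[0.038, 0.998, -0.04], [0.571, -0.055, -0.819], [-0.82, 0.008, -0.572]]
[-0.75  0.66  1.05  1.74  0.49  0.97 -0.17]
(array([-0.17,  0.1 ,  0.89,  2.07, -0.03,  0.85,  1.25]), np.float64(6.749743365281765e-07))
dist 0.322 ang 0.969  | -0.0979 -0.2605 0.1625 -0.3122 0.7666 -0.5045
```

```bash
python3 nudge.py '-0.01 -0.035 0.02 -0.03 0.08 -0.05; -0.05 -0.13 0.08 -0.15 0.38 -0.25; -0.05 -0.13 0.08 -0.15 0.38 -0.25; -0.05 -0.13 0.08 -0.15 0.38 -0.25; -0.05 -0.13 0.08 -0.15 0.38 -0.25; -0.098 -0.26 0.1625 -0.312 0.7666 -0.5; -0.098 -0.26 0.1625 -0.312 0.7666 -0.5; -0.098 -0.26 0.1625 -0.312 0.7666 -0.5; -0.098 -0.26 0.1625 -0.312 0.7666 -0.5; -0.098 -0.26 0.1625 -0.312 0.7666 -0.5' | head -2
python3 - <<'E'
from s3 import *
log();q=np.array(env.get_obs()["qpos"]);print(q)
t=env.read_camera("top");s=env.read_camera("scene");cv2.imwrite("pics/t18.png",t);cv2.imwrite("pics/s18.png",s)
x=t.astype(int);r=x[...,2]-x[...,0];m=((r>25)&(x[...,1]/np.maximum(x[...,2],1)>.62)).astype(np.uint8);m[:185]=0;m[285:]=0;m[:,:235]=0;m[:,335:]=0
n,l,st,c=cv2.connectedComponentsWithStats(m);print([(c[i].round(1).tolist(),int(st[i][4]),x[int(c[i][1]),int(c[i][0])].tolist()) for i in range(1,n) if st[i][4]>8])
a=crop(t,225,165,285,140,2.8);b=crop(s,130,110,200,75,4)[:,:800]
a=crop(t,225,165,285,140,2.8);v=np.vstack([a[:, :798],crop(s,140,120,266,69,3)[:, :798]]);cv2.imwrite("pics/v18.png",v);print(v.shape)
E
```

```text
clock: 48.73
tool_pos: [0.3424, -0.3222, 0.3987]
[-0.16  0.1   0.85  2.07 -0.    0.83  1.19]
[([240.4, 191.6], 130, [125, 144, 188]), ([327.9, 193.7], 154, [126, 144, 188]), ([313.8, 221.9], 25, [163, 162, 173]), ([298.7, 242.4], 56, [133, 162, 190]), ([273.2, 247.7], 134, [48, 80, 112]), ([321.5, 272.0], 172, [150, 163, 194]), ([244.7, 273.9], 71, [154, 149, 163])]
(599, 798, 3)
```

View pics/v18.png

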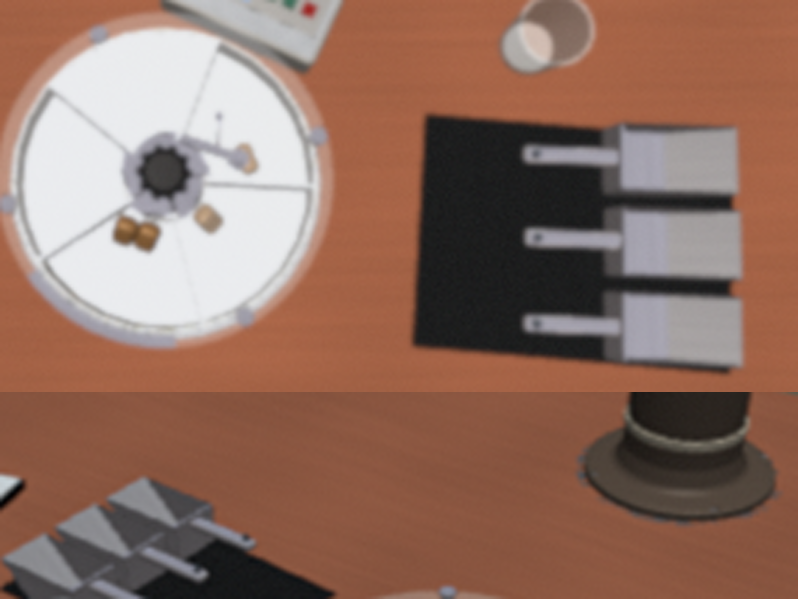

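Both C biscuits are under the window at (125,230) and (147,236). B is in the next segment at (208,218) and A in the one after at (246,157). All three pans are upright on the mat and the beaker is untouched. The carousel reads about 3.85, so I'll turn on by 2.51 to home.

Run:
```python
from s3 import *
q=np.array(env.get_obs()["qpos"])
Rt=ori(-140,0);g=np.array([.5806,.027,.22]);q1,w=sim(q,g,Rt);print(q1,w);pr(g,Rt)
print(*sim(q1,[.5806,.027,.118],Rt))
```

```text
[-0.73  0.46  0.83  1.78 -0.38  1.07 -0.64] 6.266015055995014e-07
dist 0.427 ang 1.385  | 0.1932 0.3803 -0.0165 0.1194 0.1646 1.3701
[-0.66  0.58  0.74  1.87 -0.5   0.88 -0.55] 4.2731160452302913e-08
```

```bash
python3 nudge.py '0.015 0.03 0 0.01 0.01 0.1; 0.1 0.19 -0.01 0.06 0.08 0.68; 0.1 0.19 -0.01 0.06 0.08 0.68; 0.1 0.19 -0.01 0.06 0.08 0.68; 0.1 0.19 -0.01 0.06 0.08 0.68; 0.1 0.19 -0.01 0.06 0.08 0.68; 0.193 0.38 -0.0165 0.119 0.165 1.37; 0.193 0.38 -0.0165 0.119 0.165 1.37; 0.193 0.38 -0.0165 0.119 0.165 1.37; 0.193 0.38 -0.0165 0.119 0.165 1.37; 0.193 0.38 -0.0165 0.119 0.165 1.37; 0.193 0.38 -0.0165 0.119 0.165 1.37' 1.0 | head -2
python3 nudge.py '0 0 0 0 0 0; 0 0 0 0 0 0; 0 0 0 0 0 0' | head -2
python3 - <<'E'
from s3 import *
log();pr([.5806,.027,.118],ori(-140,0));print(env.get_obs()["qpos"])
E
```

```text
clock: 49.83
tool_pos: [0.5862, 0.0407, 0.3717]
clock: 50.08
tool_pos: [0.5825, 0.0302, 0.3735]
dist 0.101 ang 0.007  | -0.0033 0.0009 0.1008 0.0031 0.0026 0.0057
[-0.73  0.46  0.82  1.78 -0.37  1.07 -0.65]
```

```bash
python3 nudge.py '-0.003 0.001 0.03 0 0 0; -0.0033 0.001 0.07 0.003 0.0026 0.0057; -0.0033 0.001 0.1008 0.003 0.0026 0.0057; -0.0033 0.001 0.1008 0.003 0.0026 0.0057; -0.0033 0.001 0.1008 0.003 0.0026 0.0057; -0.0033 0.001 0.1008 0.003 0.0026 0.0057; -0.0033 0.001 0.1008 0.003 0.0026 0.0057' 1.0| head -2
python3 nudge.py '0 0 0 0 0 0; 0 0 0 0 0 0; 0 0 0 0 0 0;0 0 0 0 0 0; 0 0 0 0 0 0; 0 0 0 0 0 0; 0 0 0 0 0 0; 0 0 0 0 0 0' 0.0 60 | tail -5
python3 nudge.py '0 0 0 0 0 -0.11; 0 0 0 0 0 -0.22; 0 0 0 0 0 -0.33; 0 0 0 0 0 -0.44; 0 0 0 0 0 -0.55; 0 0 0 0 0 -0.66; 0 0 0 0 0 -0.77; 0 0 0 0 0 -0.88; 0 0 0 0 0 -0.99; 0 0 0 0 0 -1.1; 0 0 0 0 0 -1.21; 0 0 0 0 0 -1.255'|tail -5
python3 nudge.py '0 0 0 0 0 0; 0 0 0 0 0 0; 0 0 0 0 0 0' | tail -5
python3 - <<'E'
from h import *
print(env.get_obs()["qpos"])
E
```

```text
clock: 50.67
tool_pos: [0.582, 0.0273, 0.2752]
tool_pos: [0.582, 0.0273, 0.2742]
orientation: [[0.767, 0.642, 0.004], [0.642, -0.767, 0.001], [0.004, 0.002, -1.0]]
contact_force: [-0.6, -1.1, 7.6]
opening: 0.509
gripper_force: 60.0
tool_pos: [0.5813, 0.0275, 0.2741]
orientation: [[-0.378, 0.926, 0.002], [0.926, 0.378, 0.002], [0.001, 0.002, -1.0]]
contact_force: [-3.8, -1.6, 9.9]
opening: 0.509
gripper_force: 60.4
tool_pos: [0.5813, 0.0275, 0.2741]
orientation: [[-0.372, 0.928, 0.002], [0.928, 0.372, 0.002], [0.001, 0.002, -1.0]]
contact_force: [-3.1, -0.8, 10.3]
opening: 0.511
gripper_force: 60.5
[-0.4253  0.5025  0.3974  1.8546 -0.2568  0.8327  0.4833]
```

```bash
python3 nudge.py '0 0 0 0 0 -0.11; 0 0 0 0 0 -0.22; 0 0 0 0 0 -0.33; 0 0 0 0 0 -0.44; 0 0 0 0 0 -0.55; 0 0 0 0 0 -0.66; 0 0 0 0 0 -0.77; 0 0 0 0 0 -0.88; 0 0 0 0 0 -0.99; 0 0 0 0 0 -1.1; 0 0 0 0 0 -1.21; 0 0 0 0 0 -1.265'|tail -5
python3 nudge.py '0 0 0 0 0 0; 0 0 0 0 0 0; 0 0 0 0 0 0' | tail -5
python3 nudge.py '0 0 0 0 0 0; 0 0 0 0 0 0; 0 0 0 0 0 0; 0 0 0 0 0 0' 1.0 | tail -2
python3 nudge.py '0 0 -0.04 0 0 0; 0 0 -0.08 0 0 0; 0 0 -0.12 0 0 0; 0 0 -0.16 0 0 0; 0 0 -0.16 0 0 0'  1.0| head -2
python3 - <<'E'
from s3 import *
log();q=np.array(env.get_obs()["qpos"]);print(q)
Rt=ori(20,10)
g=[.33,.40,.35];print(sim(q,g,Rt));pr(g,Rt)
E
```

```text
tool_pos: [0.581, 0.0268, 0.2741]
orientation: [[-0.997, -0.081, 0.001], [-0.081, 0.997, 0.001], [-0.001, 0.001, -1.0]]
contact_force: [-5.7, -2.1, 11.0]
opening: 0.507
gripper_force: 60.6
tool_pos: [0.581, 0.0269, 0.2741]
orientation: [[-0.997, -0.075, 0.001], [-0.075, 0.997, 0.001], [-0.001, 0.001, -1.0]]
contact_force: [-5.9, -3.6, 11.4]
opening: 0.508
gripper_force: 60.6
opening: 1.001
gripper_force: 0.0
clock: 54.58
tool_pos: [0.5826, 0.0277, 0.4413]
[-0.2   0.31  0.1   1.66 -0.03  1.16  1.55]
(array([-0.77,  0.09, -0.3 ,  1.8 ,  0.15,  1.13,  0.8 ]), np.float64(1.5149252583341844e-07))
dist 0.461 ang 0.317  | 0.2487 0.3833 -0.0636 -0.0234 -0.1596 -0.2724
```

Moving the arm clear so I can check the final state by image code.

```bash
python3 nudge.py '0.02 0.03 0 0 -0.02 -0.02; 0.12 0.19 -0.03 0 -0.08 -0.13; 0.12 0.19 -0.03 0 -0.08 -0.13; 0.12 0.19 -0.03 0 -0.08 -0.13; 0.12 0.19 -0.03 0 -0.08 -0.13; 0.12 0.19 -0.03 0 -0.08 -0.13; 0.2487 0.383 -0.0636 -0.02 -0.16 -0.27; 0.2487 0.383 -0.0636 -0.02 -0.16 -0.27; 0.2487 0.383 -0.0636 -0.02 -0.16 -0.27; 0.2487 0.383 -0.0636 -0.02 -0.16 -0.27; 0.2487 0.383 -0.0636 -0.02 -0.16 -0.27; 0.2487 0.383 -0.0636 -0.02 -0.16 -0.27' | head -2
python3 nudge.py '0 0 0 0 0 0; 0 0 0 0 0 0; 0 0 0 0 0 0; 0 0 0 0 0 0' | tail -5
python3 - <<'E'
from h import *
t=env.read_camera("top");s=env.read_camera("scene");cv2.imwrite("pics/t20.png",t);cv2.imwrite("pics/s20.png",s)
x=t.astype(int);r=x[...,2]-x[...,0];m=((r>25)&(x[...,1]/np.maximum(x[...,2],1)>.62)).astype(np.uint8);m[:185]=0;m[285:]=0;m[:,:235]=0;m[:,335:]=0
n,l,st,c=cv2.connectedComponentsWithStats(m);print([(c[i].round(1).tolist(),int(st[i][4]),x[int(c[i][1]),int(c[i][0])].tolist()) for i in range(1,n) if st[i][4]>8])
a=cv2.imread("pics/s18.png");print("mat diff",(cv2.absdiff(a,s).max(2)[140:215,135:235]>35).sum())
a=cv2.imread("pics/t18.png");print("top mat diff",(cv2.absdiff(a,t).max(2)[195:300,370:495]>35).sum())
# walls: compare with the initial home picture and rotated versions about the carousel centre at wall-top height
z=cv2.imread("pics/top0.png");c0=proj("top",[C[0],C[1],.066]);mask=np.zeros(z.shape[:2],np.uint8);cv2.circle(mask,tuple(int(round(v)) for v in c0),50,1,-1);cv2.circle(mask,tuple(int(round(v)) for v in c0),26,0,-1)
f=lambda i:cv2.cvtColor(i,cv2.COLOR_BGR2GRAY).astype(float)
for d in range(-10,11,2):
    M=cv2.getRotationMatrix2D(tuple(map(float,c0)),d,1);w=cv2.warpAffine(z,M,(560,420));e=np.minimum(np.abs(f(w)-f(t)),25);print(d,round(e[mask>0].mean(),3))
E
```

```text
clock: 55.58
tool_pos: [0.3005, 0.3937, 0.4974]
tool_pos: [0.305, 0.3896, 0.4963]
orientation: [[-0.929, -0.338, 0.152], [-0.333, 0.941, 0.053], [-0.161, -0.001, -0.987]]
contact_force: [1.3, -0.4, -0.3]
opening: 0.997
gripper_force: 0.0
[([240.6, 191.5], 131, [126, 145, 190]), ([327.8, 193.6], 156, [127, 145, 189]), ([278.8, 208.9], 48, [118, 143, 169]), ([301.2, 214.4], 11, [110, 129, 149]), ([255.2, 218.5], 53, [143, 175, 205]), ([303.6, 223.5], 31, [124, 152, 181]), ([321.4, 272.0], 171, [151, 162, 193]), ([244.5, 273.7], 71, [154, 149, 164])]
mat diff 577
top mat diff 1717
-10 6.292
-8 6.217
-6 6.138
-4 5.968
-2 5.655
0 5.194
2 5.229
4 5.743
6 6.026
8 6.134
10 6.204
```

The carousel is home, within 1–2° of its starting orientation, and all the biscuits are inside. The mat region has changed, though, so a pan may have been knocked. I'll measure it by code.

```bash
cat > chk.py <<'E'
import sys
from h import *
def seg(fn):
    i=cv2.imread(fn);h=cv2.cvtColor(i,cv2.COLOR_BGR2HSV)
    m=((h[...,1]<60)&(h[...,2]>110)).astype(np.uint8);m[:198]=0;m[330:]=0;m[:,:365]=0;m[:,505:]=0
    n,l,s,c=cv2.connectedComponentsWithStats(m)
    for k in range(1,n):
        if s[k][4]>60:
            pts=np.argwhere(l==k)[:,::-1].astype(np.float32);r=cv2.minAreaRect(pts)
            print(fn,"bbox",s[k][:4],"area",s[k][4],"rect",np.round(r[0],1),np.round(r[1],1),round(r[2],1), "world", onz("top",c[k],.03)[:2])
for f in sys.argv[1:]:seg(f)
E
python3 chk.py pics/t18.png pics/t20.png
python3 - <<'E'
from h import *
t=cv2.imread("pics/t20.png");g=cv2.cvtColor(t,cv2.COLOR_BGR2GRAY)
for v in range(200,312,4):print(v,"".join("%3d"%(x//10) for x in g[v,400:505:3]))
E
```

```text
pics/t18.png bbox [412 209  77  26] area 1110 rect [450.2 220.7] [76.6 23. ] 2.9 world [ 0.5957 -0.4108]
pics/t18.png bbox [413 240  77  25] area 1180 rect [451. 252.] [24. 76.] 90.0 world [ 0.5226 -0.4084]
pics/t18.png bbox [412 270  78  26] area 1214 rect [450.7 281.7] [77.5 24.1] 2.1 world [ 0.4492 -0.4047]
pics/t18.png bbox [476 318  14  12] area 86 rect [483.5 324. ] [14.8  7.8] 45.0 world [ 0.35   -0.4472]
pics/t20.png bbox [406 199  77  25] area 1097 rect [444.  210.9] [76.3 23.4] 2.9 world [ 0.6201 -0.3971]
pics/t20.png bbox [413 240  77  25] area 1177 rect [451. 252.] [24. 76.] 90.0 world [ 0.5226 -0.4084]
pics/t20.png bbox [412 270  78  26] area 1217 rect [450.7 281.7] [77.5 24.1] 2.1 world [ 0.4493 -0.4047]
200  11 11 11 12 12 11 11 11 11 11 11 11 10  9  9  7  7  7  7  8  7  8  8  9  9  9 10 11 11 11 11 11 11 11 11
204  11 11 11 11 11 11 11 11 11 11 11 11  8  8 16 16 16 16 15 15 15 15 15 15 15 16 16 14 11 11 11 11 11 11 11
208   5  6 11 13 14 14 14 16 15 14 14 13 11 10 16 16 16 16 16 16 16 16 16 16 16 15 15 14 11 11 11 11 11 11 11
212   3  3  9 12 13 14 14 14 14 15 15 16 1
[... 2007 characters left out ...]
6 16 16 16 16 16 16 16 16 12 11 11 11 11
288   2  3  2  3  2  2  3  2  2  3  3  2  2  3  8  8 14 16 16 16 16 16 16 16 16 16 16 16 16 16 13 11 11 11 11
292  10 10 10  9  8  7  7  5  5  4  3  3  3  3  7  8 13 14 14 14 14 15 15 15 16 16 16 16 16 16 13 11 11 11 11
296  11 11 11 11 11 11 11 11 11 11 11 11 11 11 11 11 10 10  9  9  8  7  6  6  5  5  5  5  6 10 11 11 11 11 11
300  11 11 11 11 11 11 11 11 11 11 11 11 11 11 11 11 11 11 11 11 11 11 11 11 11 11 11 11 11 11 11 11 11 11 11
304  11 11 11 11 11 11 11 11 11 11 11 11 11 11 11 11 11 11 11 11 11 11 11 11 11 11 11 11 11 11 11 11 11 11 11
308  11 12 11 11 11 11 11 11 11 11 11 11 11 11 11 11 11 11 11 11 11 11 11 11 11 11 11 11 11 11 11 11 11 11 11
```

Pan C was knocked 24 mm in +x and 14 mm in +y, which puts its origin right at the edge of the limit. I'll regrip it and set it back, with the fingers only partly open because of the beaker.

Run:
```python
from s3 import *
q=np.array(env.get_obs()["qpos"]);print(q)
n=slot(-.05,-93,.072,.0425)+[.0244,.0137,0];Rt=ori(-93,55);print("grip",n)
h1=n-.1*Rt[:,2]+[0,0,.16]
m=np.array([.5,.0,.36]);Rm=ori(-40,15)
q1,w=sim(q,m,Rm);print(q1,w);pr(m,Rm)
q2,w=sim(q1,h1,Rt);print(q2,w);print(*sim(q2,n,Rt))
```

```text
[-0.77  0.09 -0.29  1.81  0.15  1.13  0.8 ]
grip [ 0.62 -0.31  0.04]
[-0.36  0.    0.12  1.88  0.23  1.12  0.55] 6.263059612244919e-08
dist 0.400 ang 1.047  | -0.0336 -0.3980 -0.0072 0.2183 -0.0902 1.0195
[-0.42  0.6   0.4   1.7   0.81  1.18 -0.55] 1.4811962092561447e-07
[-0.3   0.93  0.42  1.76  0.91  0.83 -0.83] 6.548126435351526e-08
```

```bash
python3 nudge.py '-0.003 -0.04 0 0.02 -0.01 0.1; -0.017 -0.2 -0.003 0.11 -0.045 0.51; -0.017 -0.2 -0.003 0.11 -0.045 0.51; -0.017 -0.2 -0.003 0.11 -0.045 0.51; -0.017 -0.2 -0.003 0.11 -0.045 0.51; -0.017 -0.2 -0.003 0.11 -0.045 0.51; -0.034 -0.398 -0.007 0.218 -0.09 1.02; -0.034 -0.398 -0.007 0.218 -0.09 1.02; -0.034 -0.398 -0.007 0.218 -0.09 1.02; -0.034 -0.398 -0.007 0.218 -0.09 1.02; -0.034 -0.398 -0.007 0.218 -0.09 1.02; -0.034 -0.398 -0.007 0.218 -0.09 1.02' 0.4 | head -2
python3 - <<'E'
from s3 import *
log();q=np.array(env.get_obs()["qpos"]);print(q)
n=slot(-.05,-93,.072,.0425)+[.0244,.0137,0];Rt=ori(-93,55)
h1=n-.1*Rt[:,2]+[0,0,.16];q2,w=sim(q,h1,Rt);print(q2,w);pr(h1,Rt)
E
```

```text
clock: 57.02
tool_pos: [0.4711, 0.0202, 0.5097]
[-0.35  0.    0.13  1.88  0.23  1.11  0.55]
[-0.42  0.6   0.4   1.7   0.81  1.17 -0.55] 1.4875765654569972e-07
dist 0.261 ang 1.135  | -0.1555 0.0114 0.2087 0.5357 -0.6464 0.7640
```

```bash
python3 nudge.py '-0.015 0 0.02 0.05 -0.06 0.07; -0.08 0 0.1 0.27 -0.32 0.38; -0.08 0 0.1 0.27 -0.32 0.38; -0.08 0 0.1 0.27 -0.32 0.38; -0.08 0 0.1 0.27 -0.32 0.38; -0.1555 0.0114 0.2087 0.5357 -0.6464 0.764; -0.1555 0.0114 0.2087 0.5357 -0.6464 0.764; -0.1555 0.0114 0.2087 0.5357 -0.6464 0.764; -0.1555 0.0114 0.2087 0.5357 -0.6464 0.764; -0.1555 0.0114 0.2087 0.5357 -0.6464 0.764; -0.1555 0.0114 0.2087 0.5357 -0.6464 0.764; -0.1555 0.0114 0.2087 0.5357 -0.6464 0.764' | head -2
python3 - <<'E'
from s3 import *
log();q=np.array(env.get_obs()["qpos"]);print(q)
n=slot(-.05,-93,.072,.0425)+[.0244,.0137,0];Rt=ori(-93,55)
h1=n-.1*Rt[:,2]+[0,0,.16];pr(h1,Rt);h2=n-.1*Rt[:,2];pr(h2,Rt);pr(n,Rt)
d_=R.from_euler('Z',-93,degrees=True).apply([-.035,0,.004]);print(n+d_);dot(n+d_)
E
```

```text
clock: 58.02
tool_pos: [0.6338, -0.0947, 0.3471]
[-0.43  0.6   0.4   1.7   0.8   1.18 -0.55]
dist 0.009 ang 0.014  | -0.0066 0.0005 0.0068 0.0090 -0.0027 0.0107
dist 0.159 ang 0.014  | 0.1242 0.0010 0.0989 0.0090 -0.0027 0.0107
dist 0.234 ang 0.014  | 0.1239 0.0001 0.1989 0.0090 -0.0027 0.0107
[ 0.62 -0.28  0.05]
pred [276.11  12.47] [(np.float64(260.0), np.float64(18.5), 724), (np.float64(288.8), np.float64(4.1), 17), (np.float64(278.6), np.float64(15.3), 34)]
```

The handle dot is where predicted, (279,15) against (276,12). Gripping.

```bash
python3 nudge.py '0.03 0 0.025 0.009 0 0.01; 0.06 0 0.05 0.009 0 0.01; 0.095 0 0.075 0.009 0 0.01; 0.124 0.001 0.099 0.009 -0.003 0.01; 0.124 0.001 0.12 0.009 -0.003 0.01; 0.124 0.0005 0.145 0.009 -0.003 0.01; 0.124 0 0.17 0.009 -0.003 0.01; 0.124 0 0.199 0.009 -0.003 0.01; 0.124 0 0.199 0.009 -0.003 0.01; 0.124 0 0.199 0.009 -0.003 0.01' 0.4
python3 nudge.py '0 0 0 0 0 0; 0 0 0 0 0 0; 0 0 0 0 0 0;0 0 0 0 0 0; 0 0 0 0 0 0; 0 0 0 0 0 0; 0 0 0 0 0 0; 0 0 0 0 0 0' 0.0 80
python3 - <<'E'
from s3 import *
log();p,Rn=tool();g=p+Rn[:,2]*env.grasp_offset;print(g,Rn.T@[0,0,.01],Rn.T@[-.026,-.014,0.01],Rn.T@[-.026,-.014,0.001])
E
```

```text
clock: 58.9
tool_pos: [0.6287, -0.188, 0.1325]
orientation: [[0.033, 0.998, -0.045], [0.573, -0.056, -0.818], [-0.819, 0.001, -0.574]]
contact_force: [0.0, 0.5, -0.8]
opening: 0.403
gripper_force: 0.0
clock: 59.57
tool_pos: [0.6304, -0.1854, 0.1327]
orientation: [[0.032, 0.999, -0.041], [0.572, -0.052, -0.819], [-0.82, 0.003, -0.573]]
contact_force: [1.3, 3.9, 6.1]
opening: 0.147
gripper_force: 78.7
[ 0.62 -0.31  0.04] [-0.01  0.   -0.01] [-0.02 -0.03  0.01] [-0.01 -0.03  0.01]
```

```bash
python3 nudge.py '-0.0082 0 -0.0057 0 0 0; -0.0082 0 -0.0057 0 0 0; -0.0125 -0.013 0 0 0 0; -0.017 -0.0253 0.0068 0 0 0; -0.017 -0.0253 0.0068 0 0 0; -0.013 -0.0253 0.0095 0 0 0; -0.0097 -0.0253 0.012 0 0 0; -0.0097 -0.0253 0.012 0 0 0; -0.0097 -0.0253 0.012 0 0 0' | tail -6
python3 nudge.py '0 0 0 0 0 0; 0 0 0 0 0 0; 0 0 0 0 0 0; 0 0 0 0 0 0; 0 0 0 0 0 0; 0 0 0 0 0 0' 0.35 | tail -3
python3 nudge.py '0 0 -0.03 0 0 0; 0 0 -0.06 0 0 0; 0 0 -0.09 0 0 0; -0.05 0 -0.12 0 0 0; -0.08 0 -0.14 0 0 0; -0.12 0 -0.16 0 0 0; -0.17 0 -0.19 0 0 0; -0.2 0 -0.2 0 0 0; -0.2 0 -0.2 0 0 0' 0.35 | head -3
python3 - <<'E'
from s3 import *
log();q=np.array(env.get_obs()["qpos"]);print(q)
g=[.35,.25,.3];Rt=ori(-40,15);print(sim(q,g,Rt));pr(g,Rt)
E
```

```text
clock: 60.32
tool_pos: [0.6041, -0.1998, 0.1328]
orientation: [[0.032, 0.999, -0.043], [0.571, -0.053, -0.819], [-0.82, 0.002, -0.572]]
contact_force: [-1.0, 0.7, 1.3]
opening: 0.142
gripper_force: 78.5
contact_force: [0.0, 0.4, 0.1]
opening: 0.352
gripper_force: 0.0
clock: 61.57
tool_pos: [0.6055, -0.1525, 0.4172]
orientation: [[0.038, 0.998, -0.041], [0.571, -0.055, -0.819], [-0.82, 0.008, -0.573]]
[-0.39  0.47  0.45  1.72  0.84  1.19 -0.45]
(array([-0.87,  0.02, -0.06,  2.01,  0.29,  1.15, -0.19]), np.float64(1.4394295177367686e-07))
dist 0.516 ang 1.149  | 0.2074 -0.3093 -0.3574 -0.5374 0.6512 -0.7791
```

```bash
python3 nudge.py '0.01 -0.02 -0.03 -0.04 0.05 -0.06; 0.1 -0.15 -0.18 -0.27 0.32 -0.39; 0.1 -0.15 -0.18 -0.27 0.32 -0.39; 0.1 -0.15 -0.18 -0.27 0.32 -0.39; 0.1 -0.15 -0.18 -0.27 0.32 -0.39; 0.1 -0.15 -0.18 -0.27 0.32 -0.39; 0.207 -0.309 -0.357 -0.537 0.65 -0.779; 0.207 -0.309 -0.357 -0.537 0.65 -0.779; 0.207 -0.309 -0.357 -0.537 0.65 -0.779; 0.207 -0.309 -0.357 -0.537 0.65 -0.779; 0.207 -0.309 -0.357 -0.537 0.65 -0.779; 0.207 -0.309 -0.357 -0.537 0.65 -0.779' | head -2
python3 nudge.py '0.01 -0.015 -0.02 0 0 0; 0.01 -0.015 -0.02 0 0 0; 0.01 -0.015 -0.02 0 0 0; 0.01 -0.015 -0.02 0 0 0; 0.01 -0.015 -0.02 0 0 0; 0.01 -0.015 -0.02 0 0 0' | head -6
python3 - <<'E'
from h import *
t=env.read_camera("top");s=env.read_camera("scene");cv2.imwrite("pics/t22.png",t);cv2.imwrite("pics/s22.png",s)
for n in("t20","t18"):
    a=cv2.imread(f"pics/{n}.png");d=cv2.absdiff(a,t).max(2)>35;print(n,"feeder diff",d[185:275,235:335].sum(),"beaker",d[160:192,400:442].sum())
a=cv2.imread("pics/top0.png");d=cv2.absdiff(a,t).max(2)>35;print("beaker vs start",d[160:192,400:442].sum(),"jar",d[155:195,150:195].sum())
E
python3 chk.py pics/t22.png
```

```text
clock: 62.57
tool_pos: [0.3295, 0.2598, 0.4456]
clock: 63.07
tool_pos: [0.3106, 0.2569, 0.4611]
orientation: [[-0.741, 0.643, 0.192], [0.621, 0.766, -0.168], [-0.255, -0.005, -0.967]]
contact_force: [-0.4, -0.6, 0.7]
opening: 0.351
gripper_force: 0.0
t20 feeder diff 0 beaker 0
t18 feeder diff 779 beaker 0
beaker vs start 0 jar 0
pics/t22.png bbox [413 210  76  26] area 1116 rect [450.7 221.7] [75.7 23.2] 2.9 world [ 0.5932 -0.4124]
pics/t22.png bbox [413 240  77  25] area 1178 rect [451. 252.] [24. 76.] 90.0 world [ 0.5226 -0.4084]
pics/t22.png bbox [412 270  78  26] area 1216 rect [450.7 281.6] [77.6 24.1] 2.2 world [ 0.4492 -0.4046]
```

Everything is in place. Measured turns add up to 6.297 rad from an unknown start of 0 to 0.06, so I'll turn on a further 0.06. That makes sure the pawl has caught and stays well inside +0.20.

Run:
```python
from s3 import *
q=np.array(env.get_obs()["qpos"])
Rt=ori(-40,0);g=np.array([.581,.0272,.22]);q1,w=sim(q,g,Rt);print(q1,w);pr(g,Rt)
```

```text
[-0.29  0.37  0.21  1.75 -0.09  1.03  0.82] 1.8172811886206786e-07
dist 0.365 ang 0.258  | -0.3213 -0.0017 0.1741 -0.0050 0.2578 0.0005
```

```bash
python3 nudge.py '-0.03 0 0 0 0.02 0; -0.16 0 0.06 0 0.13 0; -0.16 0 0.06 0 0.13 0; -0.16 0 0.06 0 0.13 0; -0.16 0 0.06 0 0.13 0; -0.3213 -0.0017 0.1741 -0.005 0.2578 0; -0.3213 -0.0017 0.1741 -0.005 0.2578 0; -0.3213 -0.0017 0.1741 -0.005 0.2578 0; -0.3213 -0.0017 0.1741 -0.005 0.2578 0; -0.3213 -0.0017 0.1741 -0.005 0.2578 0; -0.3213 -0.0017 0.1741 -0.005 0.2578 0; -0.3213 -0.0017 0.1741 -0.005 0.2578 0' 1.0 | head -2
python3 nudge.py '0 0 0 0 0 0;0 0 0 0 0 0' >/dev/null
python3 - <<'E'
from s3 import *
log();pr([.581,.0272,.118],ori(-40,0));print(env.get_obs()["tool_pos"])
E
```

```text
clock: 64.17
tool_pos: [0.5816, 0.026, 0.3732]
dist 0.103 ang 0.004  | -0.0017 -0.0013 0.1027 0.0014 -0.0004 0.0033
[0.58 0.03 0.38]
```

```bash
python3 nudge.py '-0.0017 -0.0013 0.03 0 0 0; -0.0017 -0.0013 0.07 0 0 0; -0.0017 -0.0013 0.1027 0 0 0; -0.0017 -0.0013 0.1027 0 0 0; -0.0017 -0.0013 0.1027 0 0 0; -0.0017 -0.0013 0.1027 0 0 0; -0.0017 -0.0013 0.1027 0 0 0' 1.0| head -2
python3 nudge.py '0 0 0 0 0 0; 0 0 0 0 0 0; 0 0 0 0 0 0;0 0 0 0 0 0; 0 0 0 0 0 0; 0 0 0 0 0 0; 0 0 0 0 0 0; 0 0 0 0 0 0' 0.0 60 | tail -5
python3 nudge.py '0 0 0 0 0 -0.03; 0 0 0 0 0 -0.06; 0 0 0 0 0 -0.06; 0 0 0 0 0 -0.06;0 0 0 0 0 -0.06'|tail -5
python3 nudge.py '0 0 0 0 0 0; 0 0 0 0 0 0; 0 0 0 0 0 0; 0 0 0 0 0 0' 1.0 | tail -2
python3 nudge.py '0 0 -0.04 0 0 0; 0 0 -0.08 0 0 0; 0 0 -0.12 0 0 0; 0 0 -0.16 0 0 0; 0 0 -0.16 0 0 0'  1.0| head -2
python3 nudge.py '0.04 0 0 0 0 0; 0.08 0 0 0 0 0; 0.12 0 0 0 0 0; 0.16 0 0 0 0 0; 0.2 0 0 0 0 0; 0.24 0 0 0 0 0; 0.27 0 0 0 0 0; 0.27 0 0 0 0 0; 0.27 0 0 0 0 0' | head -2
python3 - <<'E'
from h import *
t=env.read_camera("top");cv2.imwrite("pics/t24.png",t)
E
python3 chk.py pics/t24.png
```

```text
clock: 64.92
tool_pos: [0.5823, 0.0265, 0.2752]
tool_pos: [0.5818, 0.0264, 0.2737]
orientation: [[-0.767, 0.641, 0.002], [0.641, 0.767, 0.001], [-0.001, 0.003, -1.0]]
contact_force: [-1.3, 0.2, 7.1]
opening: 0.507
gripper_force: 60.1
tool_pos: [0.5819, 0.0265, 0.2736]
orientation: [[-0.805, 0.594, 0.002], [0.594, 0.805, 0.001], [-0.001, 0.002, -1.0]]
contact_force: [-1.4, 0.7, 7.1]
opening: 0.506
gripper_force: 60.0
opening: 1.001
gripper_force: 0.0
clock: 66.75
tool_pos: [0.5829, 0.0255, 0.4407]
clock: 67.5
tool_pos: [0.363, 0.1873, 0.4325]
pics/t24.png bbox [413 210  76  26] area 1121 rect [450.7 221.8] [75.7 23.4] 2.9 world [ 0.5931 -0.4122]
pics/t24.png bbox [413 240  77  25] area 1182 rect [451. 252.] [24. 76.] 90.0 world [ 0.5226 -0.4083]
pics/t24.png bbox [412 270  78  26] area 1223 rect [450.7 281.6] [77.6 24.1] 2.2 world [ 0.4493 -0.4046]
```

```bash
python3 -c "
from workcell import env
print(env.close_job())"
```

```text
the job is handed in; nothing more can be done
None
```

I handed the job in at about 67 s; the judge's result isn't shown. By the camera, A's, B's and C's biscuits are in segments 1, 2 and 3, and the closed segment is back under the window (about 0.07–0.15 rad past square; I couldn't see the pawl itself). All three pans stand upright on the mat, with spouts to -y rather than +x because of the arm's reach, and pan C was set back after a knock; the jar and beaker are untouched.

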